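Fetch the locomotive from behind the jars

TASK

A customer wants to see the red locomotive that stands behind the three jars in the yellow display. Move all three jars into the grey tray, then take the locomotive and set it upright in the middle of the green demo board, lined up with the track (facing either way), and then put each jar back upright on the very spot in the display where it stood. Set things down rather than drop them, tip none of them over, and leave the little signal and the tree standing where they are.

Things in the scene. Friction and masses are not known exactly. Their poses are not given: they have to be found in the camera images.
- display: Yellow low open box, fixed, 190 (x) by 230 mm (y); origin centre of underside. Floor top 10 mm up. Local -x faces the robot: front lip 22 mm high, sides 32, back wall (+x) 55, walls 6 thick. At the start the jars stand in a row at about x=-30, y=-64, 0, 64 mm, in any order; the locomotive stands about 11 mm behind them, along y, at about x=+23, with 47 mm between it and the back wall.
- loco: Red model tank locomotive with black frame, 120 mm long (local x), 36 mm wide at the roof, 50 mm tall, about 0.22 kg. Origin: centre of the underside, z up. Flat red sides 34 mm apart (local y) from 14 to 38 mm above the underside, 76 mm long from x=-42 to +34 mm: grip here. Roof over the cab at x=-60 to -26 mm. It stands on its flat underside.
- jar_blue: Closed round jar of scenery material, 46 mm diameter, 100 mm tall (lid 46 mm diameter, top 22 mm; body below 43 mm), blue lid, about 0.12 kg. Origin: centre of the underside, z up; its yaw means nothing.
- jar_white: Closed round jar of scenery material, 46 mm diameter, 100 mm tall (lid 46 mm diameter, top 22 mm; body below 43 mm), white lid, about 0.12 kg. Origin: centre of the underside, z up; its yaw means nothing.
- jar_black: Closed round jar of scenery material, 46 mm diameter, 100 mm tall (lid 46 mm diameter, top 22 mm; body below 43 mm), black lid, about 0.12 kg. Origin: centre of the underside, z up; its yaw means nothing.
- tray: Grey side tray, fixed, 230 mm (local x) by 130 mm (local y), rim 18 mm high, walls 5 mm. Origin centre of underside; inner floor 5 mm above it. The jars go here for the time being, fully inside and standing; a row along x fits all three.
- demo_board: Green demo board, fixed, 200 mm (local x) by 110 mm (local y), 10 mm thick, flat top with a printed track along local x through its middle. Origin centre of underside. The locomotive's place is the middle of the top, its length along the track.
- signal: Model light signal on a round foot 36 mm in diameter, 107 mm tall, white post, black head. Origin centre of underside. Leave alone.
- tree: Green model tree on a round foot 40 mm in diameter, 88 mm tall. Origin centre of underside. Leave alone.
There are look-alikes about, which are no part of the job. Leave any pink look-alike of the jar_white alone.

How it is judged:
By the outcome, as a careful person would: the job done as asked, in the order asked, and still so for the second after the job is handed in, with the robot touching nothing.
It also fails if it takes over 136 s, if anything falls off the work surface, if the arm or the gripper's body presses on something with over 40 N, if the wrist force passes 120 N, or if a joint passes its speed limit or range.

ROBOT

A 6-joint arm with a two-finger parallel gripper is mounted at the origin on the work surface. World frame = base frame: x ahead of the robot, y to its left, z up, the work surface at z = 0. Lengths are in m, angles in rad, forces in N, time in s.
With the tool pointing down it reaches from about 0.3 to 0.775 m from the base axis. Payload 14.6 kg.
Tool frame: the origin (TCP) lies at the very end of the fingers, on their centre line; the grasp point (between the pads) lies 19 mm behind it; z points along the fingers, y is the line along which they close (so a half turn about z gives the same grasp; the last joint's range is limited). The gripper opens to 85 mm and grips with 20 to 120 N. Pads are 22 mm wide; open, the fingers measure 114 mm over their backs; the gripper's body (76 mm by 85 mm) begins 54 mm behind the grasp point. The pads swing forward as they close: fully open they stand 13 mm farther back than shut.
Start: joints at [-1.182, 0.3, 1.521, -0, 1.321, -0.067], TCP at [0.242, -0.494, 0.231] pointing down, gripper open.
Joint ranges: [-3.03, 3.03], [-0.79, 2.21], [0.23, 2.52], [-1.04, 4.18], [0, 3.07], [-2.55, 2.55]. Speed limits (rad/s): [2.22, 2.22, 2.57, 3.14, 3.14, 3.14].

INTERFACE

Orientations are given as a unit quaternion [x, y, z, w].
In Python, from workcell import arm, imaging gives the robot as it stands. The module is installed in compiled form; this text tells all that it offers.
- The arm moves only by the tool play_rows, never from a script. Its arguments are lists of equal length, an entry for each row: "dp": the shift along the world's x, y, z as a fraction of full scale, a list of three; "rotation": the turn, a rotation vector about the world's x, y, z as a fraction of full scale, a list of three; "gripper": the opening, from 0 (shut) to 1 (fully open). In form: {"dp": [[x, y, z], ...], "rotation": [[rx, ry, rz], ...], "gripper": [gripper, ...]}. A call has 1 to 10 rows; each row is the pose to reach, as a shift and turn from the pose commanded when the call began; what a row does not reach only later rows make up. Full scale, the value 1, is 15 cm for a shift and 0.5 rad for a turn. A row lasts 1/12 s, in which the tool goes at most 41.7 mm and 7.16 degrees, less where a joint would pass 70% of its speed; a pose out of reach is approached as far as the arm can. A call with a number of a shift or a turn outside -1 to 1 is refused whole. A call with a gripper value outside its range is refused whole. The fingers move at their own pace and stop on an object; "force" is the grip in N (left out, the last holds). Time passes only in rows, so rows that repeat a pose let the fingers close. It gives the time, the measured TCP pose, the force, the opening and the grip force at its end, in the units of the state.
- arm.state(): the state, without advancing time (a new reading comes with each control period).
- imaging.snapshot(name): name is "side" or "top"; returns the picture (384x512x3 uint8, red, green, blue); there is no depth.
- imaging.camera_info(name): a dict with "vfov" (degrees; the focal length in pixels is half the picture's height over the tangent of half this angle, whatever the lens; pixels are square), "cx", "cy" (the principal point, pixels), "k1" (the pictures are not rectified: a ray, as slopes to the right and down, at radius r is drawn at 1 + k1 r^2 times it, then the intrinsics apply), "T" (4x4, takes a point from camera to world coordinates). Camera axes: x right, y down, z forward; pixel columns grow to the right and rows downward; lengths in m; the calibration is good to about 2 mm. A picture is of the moment at which its call begins. camera_info takes no time and is no camera call.
- arm.close_job(): hands the job in; it is judged then, once.
The state is a dict: "time_s": time; "joints": joint angles; "joint_vel": joint speeds; "joint_torque": joint torques, N m; "tcp_pos": TCP position; "tool_rot": TCP orientation; "force": force on the tool from outside, world axes, zero at the start; "torque": the same for the moment, N m; "finger_gap": finger opening in m; "grasp_force": force on a finger pad.
Only numpy, scipy, OpenCV 4.12 (cv2) and the standard library are available. Lean on these libraries where they do the work, as an engineer would, in place of code of your own. Each camera call takes 0.05 s, during which the arm holds its last target. There are 200 camera calls.

## Working session

There is one attempt and no reset: what is moved stays moved. The work goes in short steps, Python scripts to look and compute and a tool call to move; the robot and the scene stay as the last step left them, time stands still between calls to the robot, and variables do not carry over. Pictures are saved under pics/ and viewed, at most 17 in all, crops included, and the job is handed in when it is done.

Besides the shell and the picture viewer there is one more tool, called as name(argument=value, ...) on one line, values as JSON. play_rows: Moves the arm, as the interface text tells. Its arguments: {"type":"object","properties":{"dp":{"type":"array"},"rotation":{"type":"array"},"gripper":{"type":"array"},"force":{"type":"number"}},"required":["dp","rotation","gripper"]}

```bash
mkdir -p pics; cat > h.py <<'E'
import numpy as np, cv2
from workcell import arm, imaging
def K(n):
    c=imaging.camera_info(n); f=192/np.tan(np.radians(c['vfov'])/2); return c,f
def w2p(n,P):
    c,f=K(n); T=np.array(c['T']); p=(np.atleast_2d(P)-T[:3,3])@T[:3,:3]
    s=p[:,:2]/p[:,2:]; s=s*(1+c['k1']*(s**2).sum(1,keepdims=True)); return s*f+[c['cx'],c['cy']]
def p2w(n,uv,z):
    c,f=K(n); T=np.array(c['T']); d=(np.atleast_2d(uv)-[c['cx'],c['cy']])/f; s=d.copy()
    for _ in range(30): s=d/(1+c['k1']*(s**2).sum(1,keepdims=True))
    r=np.c_[s,np.ones(len(s))]@T[:3,:3].T; o=T[:3,3]
    return o+r*((z-o[2])/r[:,2])[:,None]
def snap(n,name,crop=None,sc=1):
    im=imaging.snapshot(n)[:,:,::-1]
    cv2.imwrite(f'raw_{n}.png',im)
    if crop: x0,y0,x1,y1=crop; im=im[y0:y1,x0:x1]
    cv2.imwrite(f'pics/{name}.png',cv2.resize(im,None,fx=sc,fy=sc,interpolation=cv2.INTER_CUBIC))
E
python3 - <<'E'
from h import *
for n in('top','side'):
    snap(n,n+'0',None,1.5); c=imaging.camera_info(n); print(n,c)
print(arm.state())
E
```

```text
top {'vfov': 51.050678363120994, 'cx': 251.8219715981451, 'cy': 184.76952174192033, 'k1': -0.07902098912354753, 'T': array([[-2.60008961e-02, -9.85949439e-01,  1.65008052e-01,
         3.78276796e-01],
       [-9.99655503e-01,  2.62354707e-02, -7.58091888e-04,
         2.82625361e-03],
       [-3.58162363e-03, -1.64970918e-01, -9.86291928e-01,
         1.11528179e+00],
       [ 0.00000000e+00,  0.00000000e+00,  0.00000000e+00,
         1.00000000e+00]])}
side {'vfov': 46.59008327357772, 'cx': 250.12459134786388, 'cy': 191.40104138327396, 'k1': 0.006701951711822614, 'T': array([[ 0.98310838, -0.12514923,  0.13354994,  0.40715469],
       [-0.18283131, -0.63801969,  0.74799972, -0.76463187],
       [-0.00840409, -0.7597819 , -0.6501237 ,  0.70580018],
       [ 0.        ,  0.        ,  0.        ,  1.        ]])}
{'time_s': 0.1, 'joints': array([-1.18163288e+00,  3.00426601e-01,  1.52149820e+00, -1.70117520e-05,
        1.32068087e+00, -6.65751088e-02]), 'joint_vel': array([-0.00119198, -0.0009419 , -0.0008286 ,  0.00125728,  0.00071226,
        0.00049812]), 'joint_torque': array([-2.45183737e-04, -5.44385040e+01, -3.62371373e+01, -1.12459813e-04,
        3.04457659e-03,  9.31440491e-05]), 'tcp_pos': array([ 0.24200036, -0.49367968,  0.23078078]), 'tool_rot': array([ 9.74149339e-01,  2.25904422e-01, -8.94759716e-05, -4.98608948e-04]), 'force': array([ 0.22945636, -0.46127509,  0.62076705]), 'torque': array([-0.00144878, -0.00388255,  0.02542851]), 'grasp_force': 0.0, 'finger_gap': 0.08545884464054873}
```

View pics/top0.png

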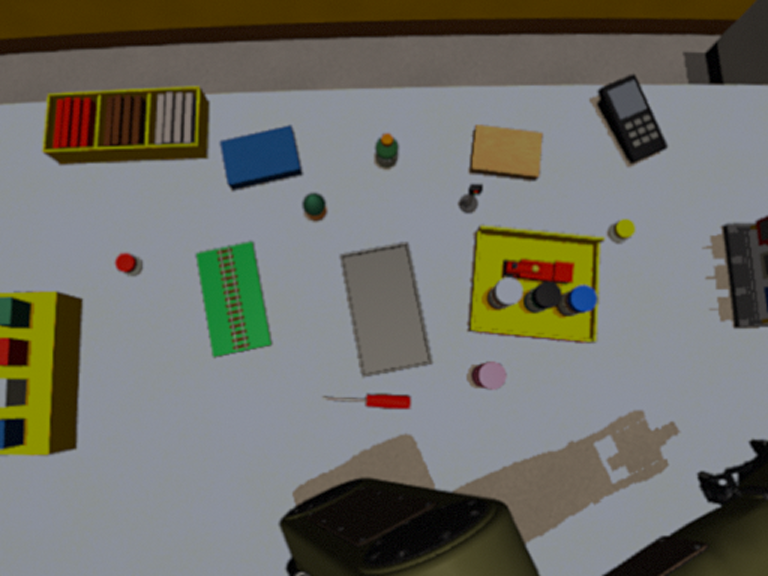

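View pics/side0.png

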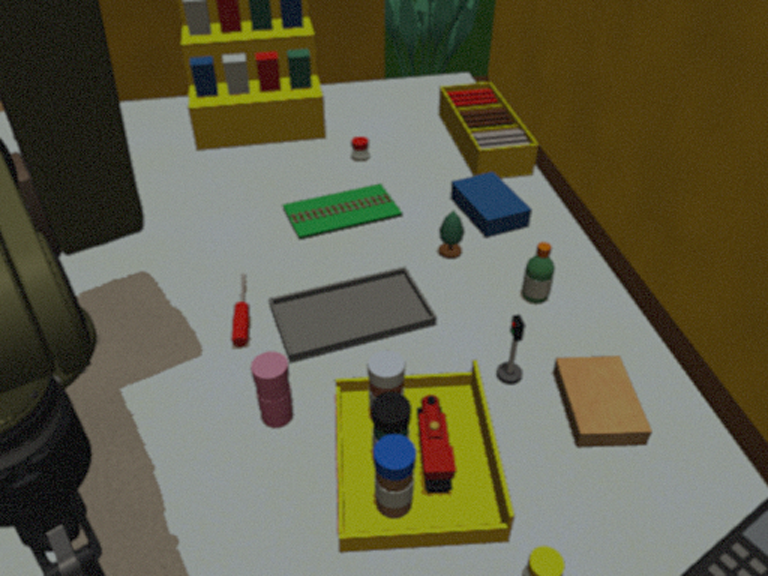

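The top view (1.5x) shows the lids of white at (507,291), black at (545,296) and blue at (580,299), with the loco at (540,270). The pink jar at (489,375) is the look-alike and stands outside the display. The tray is at (386,310), the board at (233,299), the signal at (468,200) and the tree at (314,206). I'll enlarge to measure.

```bash
python3 - <<'E'
import cv2
im=cv2.imread('raw_top.png')
a=im[145:235,305:410]; b=im[155:260,120:300]
def gam(x): return cv2.convertScaleAbs(x,alpha=1.4)
cv2.imwrite('pics/a.png',gam(cv2.resize(a,None,fx=6.5,fy=6.5,interpolation=cv2.INTER_CUBIC)))
cv2.imwrite('pics/b.png',gam(cv2.resize(b,None,fx=4.4,fy=4.4,interpolation=cv2.INTER_CUBIC)))
im=cv2.imread('raw_side.png')[235:370,215:345]
cv2.imwrite('pics/c.png',gam(cv2.resize(im,None,fx=4.4,fy=4.4,interpolation=cv2.INTER_CUBIC)))
E
```

```text
(no output)
```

View pics/a.png

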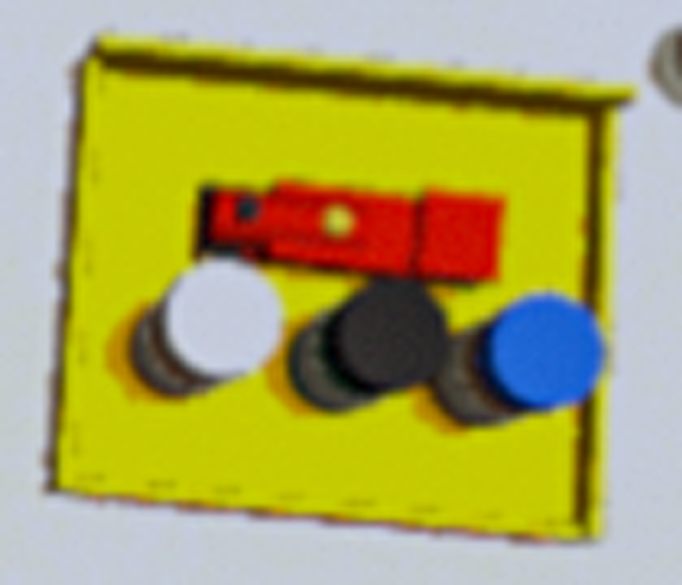

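View pics/b.png

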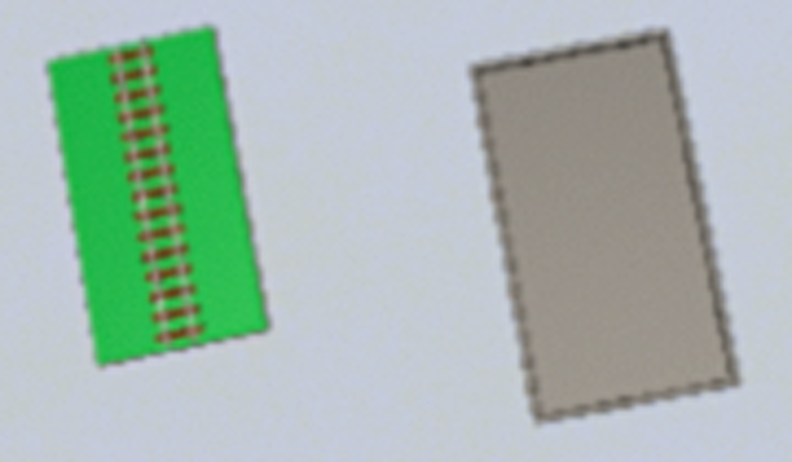

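View pics/c.png

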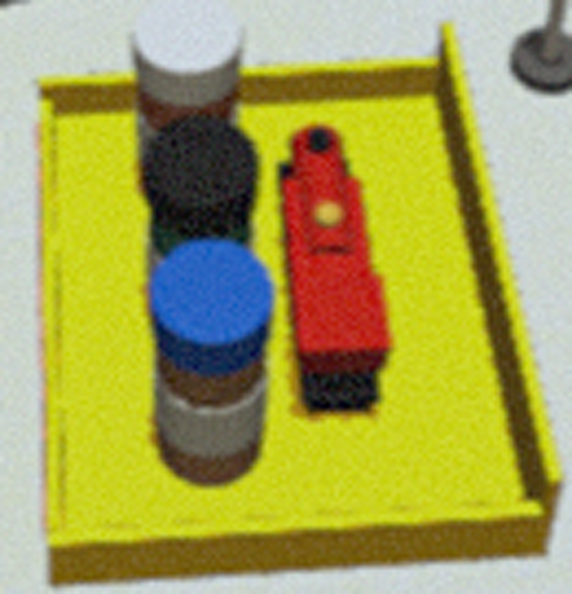

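```bash
python3 - <<'E'
from h import *
np.set_printoptions(precision=4,suppress=True)
def px(l,f,o): return (np.array(l,float)+.5)/f-.5+o
A=lambda l:px(l,6.5,[305,145]);B=lambda l:px(l,4.4,[120,155]);C=lambda l:px(l,4.4,[215,235])
print('lids top',p2w('top',A([(224,318),(389,335),(546,351)]),.11))
print('lids side',p2w('side',C([(188,40),(200,165),(212,291)]),.11))
print('roof top',p2w('top',A([(425,190),(504,196),(497,281),(418,278)]),.06))
print('roof side',p2w('side',C([(297,282),(370,277),(386,353),(303,357)]),.06))
print('front bot side',p2w('side',C([(305,408),(378,406)]),.01))
for nm,p,z in(('board',B([(48,62),(214,27),(270,327),(100,366)]),.01),('tray',B([(471,67),(667,31),(740,382),(540,422)]),.018)):
    w=p2w('top',p,z); e=(w[0]+w[1]-w[2]-w[3]); e2=w[0]+w[3]-w[1]-w[2]
    print(nm,w[:,:2],w.mean(0),np.degrees(np.arctan2(e[1],e[0])),np.degrees(np.arctan2(e2[1],e2[0])),np.linalg.norm(e)/2,np.linalg.norm(e2)/2)
print('disp',p2w('top',A([(50,490),(600,540)]),.022),p2w('top',A([(97,38),(634,90)]),.055))
print('pink,signal,tree top', p2w('top',[(326,249.5)],.1),p2w('top',[(312,136)],.0),p2w('top',[(211,141)],.0),p2w('top',[(415,153)],.05))
print('side feet',p2w('side',[(340,248),(300,167)],0))
E
```

```text
lids top [[ 0.5182 -0.2182  0.11  ]
 [ 0.5097 -0.2827  0.11  ]
 [ 0.5017 -0.3444  0.11  ]]
lids side [[ 0.5158 -0.2246  0.11  ]
 [ 0.5076 -0.2893  0.11  ]
 [ 0.5003 -0.347   0.11  ]]
roof top [[ 0.5763 -0.3164  0.06  ]
 [ 0.5729 -0.3493  0.06  ]
 [ 0.5374 -0.3435  0.06  ]
 [ 0.5395 -0.3107  0.06  ]]
roof side [[ 0.5419 -0.3141  0.06  ]
 [ 0.5708 -0.3173  0.06  ]
 [ 0.5676 -0.3522  0.06  ]
 [ 0.5361 -0.3479  0.06  ]]
front bot side [[ 0.5412 -0.3389  0.01  ]
 [ 0.5702 -0.3435  0.01  ]]
board [[0.6184 0.344 ]
 [0.6383 0.2364]
 [0.4454 0.1998]
 [0.4234 0.3067]] [0.5314 0.2717 0.01  ] 10.78676219423973 101.04560845068633 0.19745038276206955 0.10924836895072214
tray [[ 0.6059  0.071 ]
 [ 0.6259 -0.0539]
 [ 0.4037 -0.0914]
 [ 0.3826  0.0322]] [ 0.5045 -0.0105  0.018 ] 9.711276439749552 99.38851059936134 0.22592155977562248 0.1259067411918488
disp [[ 0.4597 -0.16    0.022 ]
 [ 0.4317 -0.3916  0.022 ]] [[ 0.6454 -0.1844  0.055 ]
 [ 0.6177 -0.4103  0.055 ]]
pink,signal,tree top [[ 0.379  -0.1793  0.1   ]] [[ 0.7025 -0.1748  0.    ]] [[0.6953 0.1158 0.    ]] [[ 0.6333 -0.45    0.05  ]]
side feet [[ 0.705  -0.1701  0.    ]
 [ 0.6971  0.1183  0.    ]]
```

White is at about (0.517,-0.221), black at (0.509,-0.286) and blue at (0.501,-0.346), with the display at yaw -7°. The jar with the white lid inside the display is the target, not the pink one at 1.5x (489,375). I'll approach above white.

play_rows(dp=[[0.2,0.2,0],[0.4,0.4,0],[0.6,0.6,0],[0.8,0.8,0],[0.917,0.908,0],[0.917,0.908,0],[0.917,0.908,0],[0.917,0.908,0]], rotation=[[0,0,0.2],[0,0,0.4],[0,0,0.6],[0,0,0.8],[0,0,0.991],[0,0,0.991],[0,0,0.991],[0,0,0.991]], gripper=[1,1,1,1,1,1,1,1], force=30)

```text
time_s: 0.77
tcp_pos: [0.3793, -0.3579, 0.2311]
tool_rot: [0.889, 0.457, -0.0, -0.0]
force: [-1.0, -0.5, -0.4]
finger_gap: 0.0854
grasp_force: 0.0
```

play_rows(dp=[[0.2,0.2,0],[0.4,0.4,0],[0.6,0.6,0],[0.8,0.8,0],[0.917,0.908,0],[0.917,0.908,0],[0.917,0.908,0],[0.917,0.908,0]], rotation=[[0,0,0.2],[0,0,0.4],[0,0,0.6],[0,0,0.8],[0,0,0.991],[0,0,0.991],[0,0,0.991],[0,0,0.991]], gripper=[1,1,1,1,1,1,1,1])

```text
time_s: 1.43
tcp_pos: [0.5164, -0.2226, 0.231]
tool_rot: [0.751, 0.661, -0.0, -0.0]
force: [-0.4, -0.9, 0.2]
finger_gap: 0.0855
grasp_force: 0.0
```

```bash
python3 - <<'E'
from h import *
s=arm.state();print(s)
snap('side','d',None,1.5)
E
```

```text
{'time_s': 1.4333, 'joints': array([-4.71991564e-01,  3.28078491e-01,  1.48473879e+00, -2.60237846e-04,
        1.32938413e+00, -3.44821384e-01]), 'joint_vel': array([-0.01387865, -0.00677948,  0.00441308,  0.00016356, -0.00026808,
       -0.00132542]), 'joint_torque': array([ 1.56691734e+00, -5.56373155e+01, -3.65526938e+01,  5.02167572e-02,
       -2.61227338e-03, -4.12393373e-02]), 'tcp_pos': array([ 0.51644829, -0.2226099 ,  0.23101644]), 'tool_rot': array([ 7.50588360e-01,  6.60770009e-01, -2.29513444e-04, -2.36495656e-04]), 'force': array([-0.38825224, -0.93790745,  0.24742115]), 'torque': array([0.00503223, 0.02337131, 0.00631401]), 'grasp_force': 0.0, 'finger_gap': 0.08552301313694273}
```

View pics/d.png

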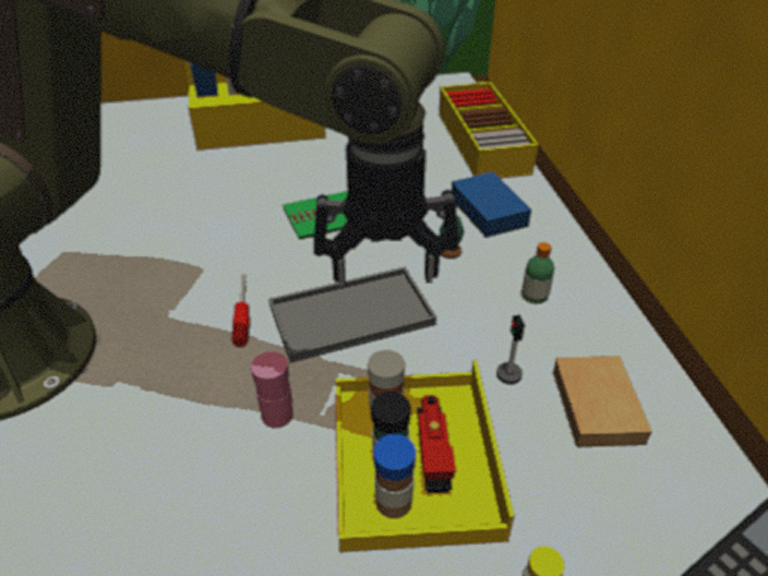

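The gripper hangs above white, with its tips at 1.5x (339,281) and (430,279). I'll check the camera offset from them.

```bash
python3 - <<'E'
from h import *
import numpy as np
s=arm.state(); p=s['tcp_pos']; print(p)
for dz in(0,.013): print(1.5*w2p('side',p+[0,0,dz]))
print(1.5*w2p('side',[[.517,-.2214,.11],[.517,-.2246,.11],[.517,-.2182,.11]]))
snap('top','e',(300,135,420,235),6)
E
```

```text
[ 0.51633704 -0.2227981   0.23117669]
[[386.44713323 288.24536971]]
[[386.47782364 279.08258841]]
[[386.50541101 363.51593185]
 [387.0246827  365.43782454]
 [385.98921149 361.60541376]]
```

View pics/e.png

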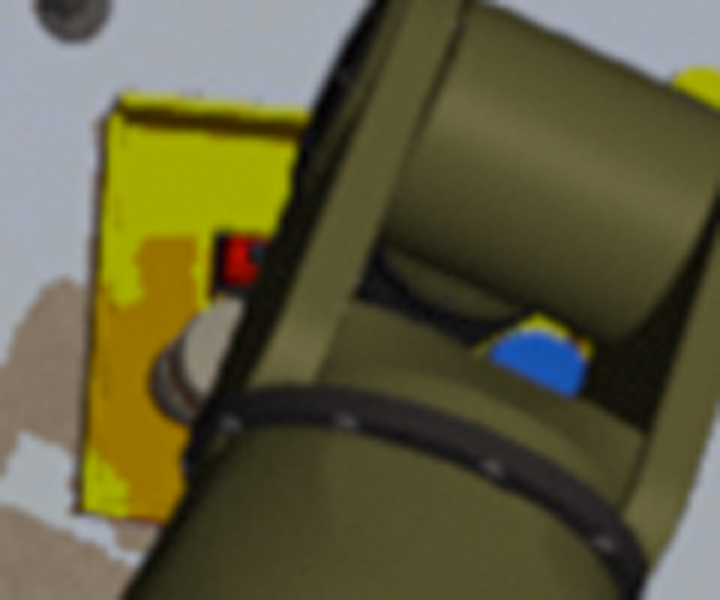

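play_rows(dp=[[0,0,-0.2],[0,0,-0.4],[0,0,-0.6],[0,0,-0.75],[0,0,-0.88],[0,0,-0.96],[0,0,-1],[0,0,-1],[0,0,-1]], rotation=[[0,0,0],[0,0,0],[0,0,0],[0,0,0],[0,0,0],[0,0,0],[0,0,0],[0,0,0],[0,0,0]], gripper=[1,1,1,1,1,1,1,1,1])

```text
time_s: 2.28
tcp_pos: [0.5174, -0.222, 0.0822]
tool_rot: [0.75, 0.662, 0.0, 0.0]
force: [-0.7, 0.0, 0.9]
finger_gap: 0.0855
grasp_force: 0.0
```

play_rows(dp=[[0,0.007,-0.03],[0,0.007,-0.03],[0,0.007,-0.03],[0,0.007,-0.03],[0,0.007,-0.03],[0,0.007,-0.03],[0,0.007,-0.03],[0,0.007,-0.03],[0,0.007,-0.03],[0,0.007,-0.03]], rotation=[[0,0,0],[0,0,0],[0,0,0],[0,0,0],[0,0,0],[0,0,0],[0,0,0],[0,0,0],[0,0,0],[0,0,0]], gripper=[0.9,0.8,0.7,0.6,0.55,0.5,0.4,0.3,0.3,0.3], force=30)

```text
time_s: 3.12
tcp_pos: [0.5175, -0.2205, 0.0772]
tool_rot: [0.75, 0.662, 0.0, 0.0]
force: [0.4, 0.5, 5.1]
finger_gap: 0.0449
grasp_force: 30.5
```

play_rows(dp=[[0,0,0.05],[0,0,0.15],[0,0,0.3],[0,0,0.5],[0,0,0.7],[0,0,0.85],[0,0,0.95],[0,0,1],[0,0,1]], rotation=[[0,0,0],[0,0,0],[0,0,0],[0,0,0],[0,0,0],[0,0,0],[0,0,0],[0,0,0],[0,0,0]], gripper=[0.3,0.3,0.3,0.3,0.3,0.3,0.3,0.3,0.3])

```text
time_s: 3.87
tcp_pos: [0.5174, -0.2205, 0.2282]
tool_rot: [0.75, 0.662, 0.0, 0.001]
force: [-0.2, 0.5, -1.3]
finger_gap: 0.045
grasp_force: 31.0
```

play_rows(dp=[[0.01,0.05,0],[0.03,0.15,0],[0.06,0.3,0],[0.09,0.45,0],[0.12,0.6,0],[0.15,0.75,0],[0.164,0.83,0]], rotation=[[0,0,0],[0,0,0],[0,0,0],[0,0,0],[0,0,0],[0,0,0],[0,0,0]], gripper=[0.3,0.3,0.3,0.3,0.3,0.3,0.3])

```text
time_s: 4.45
tcp_pos: [0.5416, -0.0933, 0.2252]
tool_rot: [0.749, 0.662, -0.001, -0.001]
force: [-0.3, 0.3, -1.2]
finger_gap: 0.0451
grasp_force: 31.0
```

play_rows(dp=[[0.03,0.15,0],[0.06,0.3,0],[0.09,0.45,0],[0.12,0.6,0],[0.15,0.73,0],[0.16,0.8,0],[0.164,0.83,0],[0.164,0.83,0],[0.164,0.83,0]], rotation=[[0,0,0],[0,0,0],[0,0,0],[0,0,0],[0,0,0],[0,0,0],[0,0,0],[0,0,0],[0,0,0]], gripper=[0.3,0.3,0.3,0.3,0.3,0.3,0.3,0.3,0.3])

```text
time_s: 5.2
tcp_pos: [0.5662, 0.0279, 0.2264]
tool_rot: [0.75, 0.662, -0.0, -0.0]
force: [-1.0, -0.9, -1.9]
finger_gap: 0.0447
grasp_force: 31.0
```

play_rows(dp=[[0,0,-0.1],[0,0,-0.3],[0,0,-0.5],[0,0,-0.7],[0,0,-0.82],[0,0,-0.9],[0,0,-0.96],[0,0,-1],[0,0,-1],[0,0,-1]], rotation=[[0,0,0],[0,0,0],[0,0,0],[0,0,0],[0,0,0],[0,0,0],[0,0,0],[0,0,0],[0,0,0],[0,0,0]], gripper=[0.3,0.3,0.3,0.3,0.3,0.3,0.3,0.3,0.3,0.3])

```text
time_s: 6.03
tcp_pos: [0.5668, 0.0284, 0.0776]
tool_rot: [0.75, 0.662, 0.0, 0.0]
force: [0.2, 0.3, -2.1]
finger_gap: 0.045
grasp_force: 31.1
```

```bash
python3 - <<'E'
from h import *
snap('side','f',(150,60,350,360),2)
E
```

```text
(no output)
```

View pics/f.png

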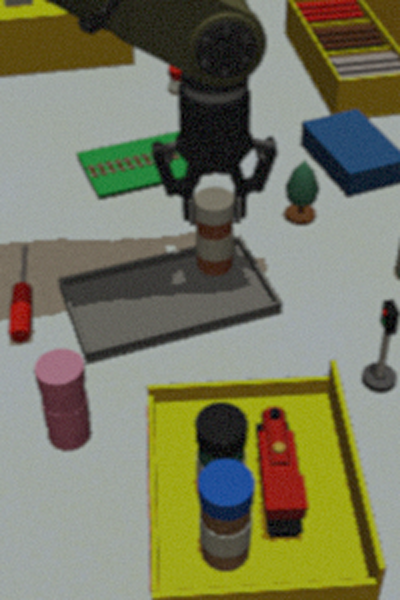

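White hangs just above the tray, near its far end and inside the rim. I'll set it down and release.

play_rows(dp=[[0,0,-0.01],[0,0,-0.02],[0,0,-0.028],[0,0,-0.033],[0,0,-0.035],[0,0,-0.035]], rotation=[[0,0,0],[0,0,0],[0,0,0],[0,0,0],[0,0,0],[0,0,0]], gripper=[0.3,0.3,0.3,0.3,0.3,0.3])

```text
time_s: 6.58
tcp_pos: [0.5666, 0.0286, 0.0722]
tool_rot: [0.75, 0.662, 0.0, 0.0]
force: [-1.5, 0.2, 5.7]
finger_gap: 0.0448
grasp_force: 31.5
```

play_rows(dp=[[0,0,0],[0,0,0],[0,0,0],[0,0,0],[0,0,0],[0,0,0],[0,0,0],[0,0,0]], rotation=[[0,0,0],[0,0,0],[0,0,0],[0,0,0],[0,0,0],[0,0,0],[0,0,0],[0,0,0]], gripper=[0.56,0.6,0.65,0.75,0.9,1,1,1])

```text
time_s: 7.25
tcp_pos: [0.5664, 0.0286, 0.0715]
tool_rot: [0.75, 0.662, -0.0, -0.0]
force: [0.2, 0.0, 0.6]
finger_gap: 0.0854
grasp_force: 0.0
```

play_rows(dp=[[0,0,0.1],[0,0,0.3],[0,0,0.5],[0,0,0.7],[0,0,0.9],[0,0,1],[0,0,1]], rotation=[[0,0,0],[0,0,0],[0,0,0],[0,0,0],[0,0,0],[0,0,0],[0,0,0]], gripper=[1,1,1,1,1,1,1])

```text
time_s: 7.83
tcp_pos: [0.5675, 0.0286, 0.2255]
tool_rot: [0.75, 0.662, 0.002, 0.002]
force: [0.3, 0.0, -1.0]
finger_gap: 0.0854
grasp_force: 0.0
```

play_rows(dp=[[-0.03,-0.15,0],[-0.07,-0.35,0],[-0.11,-0.55,0],[-0.15,-0.75,0],[-0.19,-0.95,0],[-0.193,-1,0]], rotation=[[0,0,0],[0,0,0],[0,0,0],[0,0,0],[0,0,0],[0,0,0]], gripper=[1,1,1,1,1,1])

```text
time_s: 8.33
tcp_pos: [0.5363, -0.1247, 0.2205]
tool_rot: [0.75, 0.661, -0.001, -0.0]
force: [0.1, 0.0, 0.8]
finger_gap: 0.0853
grasp_force: 0.0
```

play_rows(dp=[[-0.04,-0.2,0],[-0.08,-0.4,0],[-0.12,-0.6,0],[-0.16,-0.8,0],[-0.193,-0.95,0],[-0.193,-1,0],[-0.193,-1,0]], rotation=[[0,0,0],[0,0,0],[0,0,0],[0,0,0],[0,0,0],[0,0,0],[0,0,0]], gripper=[1,1,1,1,1,1,1])

```text
time_s: 8.92
tcp_pos: [0.5082, -0.2724, 0.2205]
tool_rot: [0.75, 0.661, -0.0, -0.001]
force: [0.7, 0.4, -0.4]
finger_gap: 0.0853
grasp_force: 0.0
```

play_rows(dp=[[0,-0.097,0],[0,-0.097,-0.1],[0,-0.097,-0.3],[0,-0.097,-0.5],[0,-0.097,-0.65],[0,-0.097,-0.78],[0,-0.097,-0.88],[0,-0.097,-0.94],[0,-0.097,-0.962],[0,-0.097,-0.962]], rotation=[[0,0,0],[0,0,0],[0,0,0],[0,0,0],[0,0,0],[0,0,0],[0,0,0],[0,0,0],[0,0,0],[0,0,0]], gripper=[1,1,1,1,1,1,1,1,1,1])

```text
time_s: 9.75
tcp_pos: [0.5087, -0.2855, 0.0769]
tool_rot: [0.749, 0.662, -0.0, -0.0]
force: [-0.1, 0.2, -0.1]
finger_gap: 0.0854
grasp_force: 0.0
```

play_rows(dp=[[0,0,0],[0,0,0],[0,0,0],[0,0,0],[0,0,0],[0,0,0],[0,0,0],[0,0,0],[0,0,0],[0,0,0]], rotation=[[0,0,0],[0,0,0],[0,0,0],[0,0,0],[0,0,0],[0,0,0],[0,0,0],[0,0,0],[0,0,0],[0,0,0]], gripper=[0.9,0.8,0.7,0.6,0.55,0.5,0.4,0.3,0.3,0.3])

```text
time_s: 10.58
tcp_pos: [0.5088, -0.2861, 0.0778]
tool_rot: [0.75, 0.662, 0.0, 0.001]
force: [0.2, 0.5, 5.8]
finger_gap: 0.0452
grasp_force: 30.4
```

play_rows(dp=[[0,0,0.05],[0,0,0.15],[0,0,0.3],[0,0,0.5],[0,0,0.7],[0,0,0.85],[0,0,0.95],[0,0,1],[0,0,1]], rotation=[[0,0,0],[0,0,0],[0,0,0],[0,0,0],[0,0,0],[0,0,0],[0,0,0],[0,0,0],[0,0,0]], gripper=[0.3,0.3,0.3,0.3,0.3,0.3,0.3,0.3,0.3])

```text
time_s: 11.33
tcp_pos: [0.5087, -0.2861, 0.2287]
tool_rot: [0.75, 0.662, 0.0, 0.001]
force: [0.3, -0.0, -1.9]
finger_gap: 0.045
grasp_force: 31.0
```

play_rows(dp=[[-0.013,0.05,0],[-0.04,0.15,0],[-0.08,0.3,0],[-0.12,0.45,0],[-0.16,0.6,0],[-0.2,0.75,0],[-0.24,0.88,0],[-0.266,0.969,0]], rotation=[[0,0,0],[0,0,0],[0,0,0],[0,0,0],[0,0,0],[0,0,0],[0,0,0],[0,0,0]], gripper=[0.3,0.3,0.3,0.3,0.3,0.3,0.3,0.3])

```text
time_s: 12.0
tcp_pos: [0.4674, -0.1385, 0.2258]
tool_rot: [0.749, 0.662, -0.001, -0.001]
force: [0.4, -0.5, -1.2]
finger_gap: 0.0454
grasp_force: 31.0
```

play_rows(dp=[[-0.04,0.15,0],[-0.08,0.3,0],[-0.12,0.45,0],[-0.16,0.6,0],[-0.2,0.75,0],[-0.24,0.87,0],[-0.26,0.94,0],[-0.266,0.969,0],[-0.266,0.969,0],[-0.266,0.969,0]], rotation=[[0,0,0],[0,0,0],[0,0,0],[0,0,0],[0,0,0],[0,0,0],[0,0,0],[0,0,0],[0,0,0],[0,0,0]], gripper=[0.3,0.3,0.3,0.3,0.3,0.3,0.3,0.3,0.3,0.3])

```text
time_s: 12.83
tcp_pos: [0.4288, 0.0043, 0.227]
tool_rot: [0.75, 0.662, -0.0, -0.0]
force: [0.8, 0.7, -1.0]
finger_gap: 0.0446
grasp_force: 31.0
```

play_rows(dp=[[0,0,-0.1],[0,0,-0.3],[0,0,-0.5],[0,0,-0.7],[0,0,-0.82],[0,0,-0.9],[0,0,-0.96],[0,0,-1],[0,0,-1],[0,0,-1]], rotation=[[0,0,0],[0,0,0],[0,0,0],[0,0,0],[0,0,0],[0,0,0],[0,0,0],[0,0,0],[0,0,0],[0,0,0]], gripper=[0.3,0.3,0.3,0.3,0.3,0.3,0.3,0.3,0.3,0.3])

```text
time_s: 13.67
tcp_pos: [0.429, 0.0045, 0.0776]
tool_rot: [0.75, 0.662, 0.0, 0.0]
force: [-0.4, -0.3, -1.2]
finger_gap: 0.0449
grasp_force: 31.0
```

play_rows(dp=[[0,0,-0.01],[0,0,-0.02],[0,0,-0.028],[0,0,-0.033],[0,0,-0.035],[0,0,-0.035]], rotation=[[0,0,0],[0,0,0],[0,0,0],[0,0,0],[0,0,0],[0,0,0]], gripper=[0.3,0.3,0.3,0.3,0.3,0.3])

```text
time_s: 14.17
tcp_pos: [0.4291, 0.0048, 0.0727]
tool_rot: [0.75, 0.662, 0.0, 0.0]
force: [-1.7, 0.6, 7.4]
finger_gap: 0.0449
grasp_force: 31.4
```

```bash
python3 - <<'E'
from h import *
snap('side','g',(150,100,350,400),2)
E
```

```text
(no output)
```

View pics/g.png

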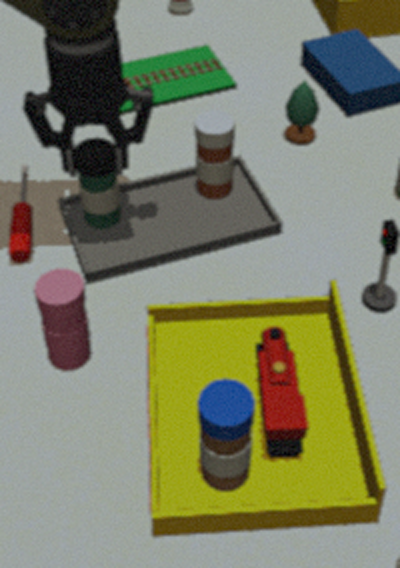

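Black stands in the tray's near-left corner, white stands at the far end, and blue and the loco are undisturbed. I'll release, then go to blue.

play_rows(dp=[[0,0,0],[0,0,0],[0,0,0],[0,0,0],[0,0,0],[0,0,0],[0,0,0],[0,0,0]], rotation=[[0,0,0],[0,0,0],[0,0,0],[0,0,0],[0,0,0],[0,0,0],[0,0,0],[0,0,0]], gripper=[0.56,0.6,0.65,0.75,0.9,1,1,1])

```text
time_s: 14.88
tcp_pos: [0.4287, 0.0048, 0.072]
tool_rot: [0.75, 0.662, -0.0, -0.0]
force: [0.6, 0.4, 0.6]
finger_gap: 0.085
grasp_force: 0.0
```

play_rows(dp=[[0,0,0.1],[0,0,0.3],[0,0,0.5],[0,0,0.7],[0,0,0.9],[0,0,1],[0,0,1]], rotation=[[0,0,0],[0,0,0],[0,0,0],[0,0,0],[0,0,0],[0,0,0],[0,0,0]], gripper=[1,1,1,1,1,1,1])

```text
time_s: 15.47
tcp_pos: [0.4298, 0.0047, 0.2253]
tool_rot: [0.75, 0.662, 0.002, 0.002]
force: [0.8, -0.1, 0.4]
finger_gap: 0.0853
grasp_force: 0.0
```

play_rows(dp=[[0.04,-0.15,0],[0.08,-0.35,0],[0.13,-0.55,0],[0.18,-0.75,0],[0.23,-0.95,0],[0.24,-1,0]], rotation=[[0,0,0],[0,0,0],[0,0,0],[0,0,0],[0,0,0],[0,0,0]], gripper=[1,1,1,1,1,1])

```text
time_s: 15.97
tcp_pos: [0.4649, -0.1484, 0.2207]
tool_rot: [0.75, 0.661, -0.0, -0.0]
force: [0.4, 0.1, 0.0]
finger_gap: 0.0858
grasp_force: 0.0
```

play_rows(dp=[[0.05,-0.2,0],[0.1,-0.4,0],[0.15,-0.6,0],[0.2,-0.8,0],[0.24,-1,0],[0.24,-1.0,0],[0.24,-1,0]], rotation=[[0,0,0],[0,0,0],[0,0,0],[0,0,0],[0,0,0],[0,0,0],[0,0,0]], gripper=[1,1,1,1,1,1,1])

```text
time_s: 16.55
tcp_pos: [0.5003, -0.2958, 0.2204]
tool_rot: [0.75, 0.661, -0.0, -0.001]
force: [0.4, 1.1, -0.9]
finger_gap: 0.0852
grasp_force: 0.0
```

play_rows(dp=[[0,-0.17,0],[0,-0.335,0],[0,-0.335,-0.15],[0,-0.335,-0.4],[0,-0.335,-0.6],[0,-0.335,-0.75],[0,-0.335,-0.87],[0,-0.335,-0.94],[0,-0.335,-0.963],[0,-0.335,-0.963]], rotation=[[0,0,0],[0,0,0],[0,0,0],[0,0,0],[0,0,0],[0,0,0],[0,0,0],[0,0,0],[0,0,0],[0,0,0]], gripper=[1,1,1,1,1,1,1,1,1,1])

```text
time_s: 17.38
tcp_pos: [0.5007, -0.3448, 0.0773]
tool_rot: [0.749, 0.662, -0.0, -0.0]
force: [-0.2, 1.1, 0.6]
finger_gap: 0.0854
grasp_force: 0.0
```

play_rows(dp=[[0,0,0],[0,0,0],[0,0,0],[0,0,0],[0,0,0],[0,0,0],[0,0,0],[0,0,0],[0,0,0],[0,0,0]], rotation=[[0,0,0],[0,0,0],[0,0,0],[0,0,0],[0,0,0],[0,0,0],[0,0,0],[0,0,0],[0,0,0],[0,0,0]], gripper=[0.9,0.8,0.7,0.6,0.55,0.5,0.4,0.3,0.3,0.3])

```text
time_s: 18.22
tcp_pos: [0.501, -0.3457, 0.0781]
tool_rot: [0.75, 0.662, 0.0, 0.001]
force: [0.2, -0.0, 6.5]
finger_gap: 0.0452
grasp_force: 30.4
```

play_rows(dp=[[0,0,0.05],[0,0,0.15],[0,0,0.3],[0,0,0.5],[0,0,0.7],[0,0,0.85],[0,0,0.95],[0,0,1],[0,0,1]], rotation=[[0,0,0],[0,0,0],[0,0,0],[0,0,0],[0,0,0],[0,0,0],[0,0,0],[0,0,0],[0,0,0]], gripper=[0.3,0.3,0.3,0.3,0.3,0.3,0.3,0.3,0.3])

```text
time_s: 18.97
tcp_pos: [0.5009, -0.3457, 0.2291]
tool_rot: [0.75, 0.662, 0.0, 0.001]
force: [-0.0, -0.4, -1.6]
finger_gap: 0.0446
grasp_force: 30.9
```

play_rows(dp=[[0,0.05,0],[0,0.15,0],[0.01,0.3,0],[0.01,0.45,0],[0.01,0.6,0],[0.02,0.75,0],[0.02,0.9,0],[0.023,1.0,0]], rotation=[[0,0,0],[0,0,0],[0,0,0],[0,0,0],[0,0,0],[0,0,0],[0,0,0],[0,0,0]], gripper=[0.3,0.3,0.3,0.3,0.3,0.3,0.3,0.3])

```text
time_s: 19.63
tcp_pos: [0.5035, -0.1931, 0.2259]
tool_rot: [0.749, 0.662, -0.0, -0.001]
force: [0.6, -0.1, -1.1]
finger_gap: 0.0453
grasp_force: 30.9
```

play_rows(dp=[[0,0.15,0],[0.01,0.3,0],[0.01,0.45,0],[0.01,0.6,0],[0.02,0.75,0],[0.02,0.88,0],[0.023,0.96,0],[0.023,1.0,0],[0.023,1.0,0],[0.023,1.0,0]], rotation=[[0,0,0],[0,0,0],[0,0,0],[0,0,0],[0,0,0],[0,0,0],[0,0,0],[0,0,0],[0,0,0],[0,0,0]], gripper=[0.3,0.3,0.3,0.3,0.3,0.3,0.3,0.3,0.3,0.3])

```text
time_s: 20.47
tcp_pos: [0.5075, -0.0458, 0.2271]
tool_rot: [0.75, 0.662, -0.0, -0.0]
force: [0.0, -0.8, -0.8]
finger_gap: 0.0452
grasp_force: 30.9
```

play_rows(dp=[[0,0.021,-0.1],[0,0.021,-0.3],[0,0.021,-0.5],[0,0.021,-0.7],[0,0.021,-0.82],[0,0.021,-0.9],[0,0.021,-0.96],[0,0.021,-1],[0,0.021,-1],[0,0.021,-1]], rotation=[[0,0,0],[0,0,0],[0,0,0],[0,0,0],[0,0,0],[0,0,0],[0,0,0],[0,0,0],[0,0,0],[0,0,0]], gripper=[0.3,0.3,0.3,0.3,0.3,0.3,0.3,0.3,0.3,0.3])

```text
time_s: 21.3
tcp_pos: [0.5078, -0.0427, 0.078]
tool_rot: [0.75, 0.662, 0.0, 0.0]
force: [1.2, -0.1, -1.7]
finger_gap: 0.045
grasp_force: 31.0
```

play_rows(dp=[[0,0,-0.01],[0,0,-0.02],[0,0,-0.028],[0,0,-0.033],[0,0,-0.035],[0,0,-0.035]], rotation=[[0,0,0],[0,0,0],[0,0,0],[0,0,0],[0,0,0],[0,0,0]], gripper=[0.3,0.3,0.3,0.3,0.3,0.3])

```text
time_s: 21.8
tcp_pos: [0.5079, -0.0424, 0.0731]
tool_rot: [0.75, 0.662, 0.0, 0.0]
force: [-1.5, 0.5, 7.0]
finger_gap: 0.0454
grasp_force: 31.4
```

play_rows(dp=[[0,0,0],[0,0,0],[0,0,0],[0,0,0],[0,0,0],[0,0,0],[0,0,0],[0,0,0]], rotation=[[0,0,0],[0,0,0],[0,0,0],[0,0,0],[0,0,0],[0,0,0],[0,0,0],[0,0,0]], gripper=[0.56,0.6,0.65,0.75,0.85,0.9,0.9,0.9])

```text
time_s: 22.47
tcp_pos: [0.5076, -0.0424, 0.0723]
tool_rot: [0.75, 0.662, -0.0, -0.0]
force: [0.5, 0.1, -0.3]
finger_gap: 0.0766
grasp_force: 0.0
```

play_rows(dp=[[0,0,0.1],[0,0,0.3],[0,0,0.5],[0,0,0.7],[0,0,0.9],[0,0,1],[0,0,1]], rotation=[[0,0,0],[0,0,0],[0,0,0],[0,0,0],[0,0,0],[0,0,0],[0,0,0]], gripper=[0.9,0.9,0.9,0.9,0.9,0.9,0.9])

```text
time_s: 23.05
tcp_pos: [0.5087, -0.0425, 0.2259]
tool_rot: [0.75, 0.662, 0.002, 0.002]
force: [1.0, -0.8, -0.2]
finger_gap: 0.0766
grasp_force: 0.0
```

```bash
python3 - <<'E'
from h import *
snap('side','i',(170,110,350,380),2.2)
snap('top','x')
print(arm.state()['tcp_pos'])
E
```

```text
[ 0.50750644 -0.04232217  0.22204317]
```

View pics/i.png

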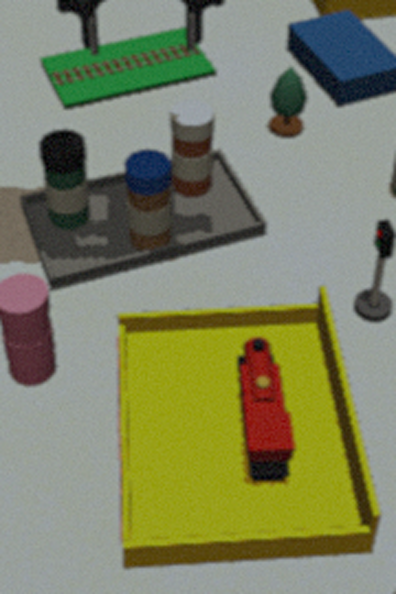

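All three jars stand in the tray and the loco is free. Next I'll move above the loco, aiming at (0.561,-0.288).

play_rows(dp=[[0.03,-0.15,0],[0.07,-0.32,0],[0.11,-0.5,0],[0.15,-0.68,0],[0.178,-0.819,0],[0.178,-0.819,0]], rotation=[[0,0,0],[0,0,0],[0,0,0],[0,0,0],[0,0,0],[0,0,0]], gripper=[0.9,0.9,0.9,0.9,0.9,0.9])

```text
time_s: 23.65
tcp_pos: [0.534, -0.1682, 0.2201]
tool_rot: [0.75, 0.661, -0.001, -0.001]
force: [-1.3, -0.9, -0.3]
finger_gap: 0.0767
grasp_force: 0.0
```

play_rows(dp=[[0.03,-0.15,0],[0.07,-0.32,0],[0.11,-0.5,0],[0.15,-0.68,0],[0.178,-0.819,0],[0.178,-0.819,0],[0.178,-0.819,0],[0.178,-0.819,0]], rotation=[[0,0,0],[0,0,0],[0,0,0],[0,0,0],[0,0,0],[0,0,0],[0,0,0],[0,0,0]], gripper=[0.9,0.9,0.9,0.9,0.9,0.9,0.9,0.9])

```text
time_s: 24.32
tcp_pos: [0.5608, -0.2872, 0.2211]
tool_rot: [0.749, 0.662, -0.0, -0.001]
force: [-0.2, 0.5, -0.1]
finger_gap: 0.0769
grasp_force: 0.0
```

play_rows(dp=[[0,0,-0.15],[0,0,-0.35],[0,0,-0.5],[0,0,-0.65],[0,0,-0.75],[0,0,-0.82],[0,0,-0.82],[0,0,-0.82]], rotation=[[0,0,0],[0,0,0],[0,0,0],[0,0,0],[0,0,0],[0,0,0],[0,0,0],[0,0,0]], gripper=[0.9,0.9,0.9,0.9,0.9,0.9,0.9,0.9])

```text
time_s: 24.98
tcp_pos: [0.5612, -0.2875, 0.0996]
tool_rot: [0.749, 0.662, 0.0, -0.0]
force: [-0.6, -0.8, -0.3]
finger_gap: 0.077
grasp_force: 0.0
```

```bash
python3 - <<'E'
from h import *
snap('side','j',(200,200,360,370),3.5)
print(arm.state()['tcp_pos'])
E
```

```text
[ 0.56143682 -0.28780261  0.10034561]
```

View pics/j.png

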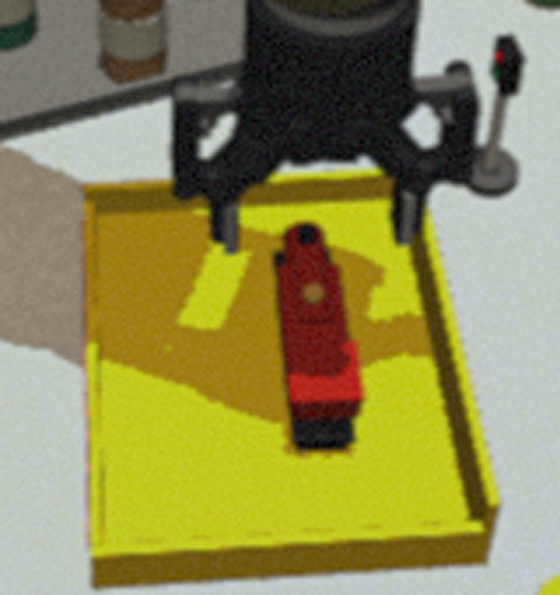

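The fingers straddle the loco, centred on it: tips at (228,245) and (405,240), loco at (320,340). I'll descend and grip.

play_rows(dp=[[0,0,-0.1],[0,0,-0.2],[0,0,-0.3],[0,0,-0.4],[0,0,-0.48],[0,0,-0.53],[0,0,-0.547],[0,0,-0.547],[0,0,-0.547]], rotation=[[0,0,0],[0,0,0],[0,0,0],[0,0,0],[0,0,0],[0,0,0],[0,0,0],[0,0,0],[0,0,0]], gripper=[0.9,0.9,0.9,0.9,0.9,0.9,0.9,0.9,0.9])

```text
time_s: 25.78
tcp_pos: [0.5614, -0.2882, 0.0181]
tool_rot: [0.75, 0.662, 0.0, 0.001]
force: [-0.3, -0.3, -0.4]
finger_gap: 0.0767
grasp_force: 0.0
```

play_rows(dp=[[0,0,0],[0,0,0],[0,0,0],[0,0,0],[0,0,0],[0,0,0],[0,0,0],[0,0,0],[0,0,0],[0,0,0]], rotation=[[0,0,0],[0,0,0],[0,0,0],[0,0,0],[0,0,0],[0,0,0],[0,0,0],[0,0,0],[0,0,0],[0,0,0]], gripper=[0.8,0.7,0.6,0.5,0.45,0.4,0.3,0.2,0.2,0.2], force=35)

```text
time_s: 26.62
tcp_pos: [0.5614, -0.2882, 0.0177]
tool_rot: [0.75, 0.662, 0.0, 0.001]
force: [3.0, 0.3, 4.9]
finger_gap: 0.0336
grasp_force: 35.8
```

```bash
python3 - <<'E'
from h import *
from scipy.optimize import least_squares
np.set_printoptions(precision=4,suppress=True)
def corners(x,y,c,yaw,z,L,W):
    a=np.array([[1,1],[1,-1],[-1,-1],[-1,1]])*[L/2,W/2]; C,S=np.cos(yaw),np.sin(yaw)
    return np.c_[a@np.array([[C,S],[-S,C]])+[x,y],np.full(4,z)]
for n in('top','side'):
    im=cv2.imread(f'pics/{n}0.png'); h=cv2.cvtColor(im,cv2.COLOR_BGR2HSV)
    m=cv2.inRange(h,(45,120,50),(80,255,255)); m=cv2.morphologyEx(m,cv2.MORPH_CLOSE,np.ones((15,15)))
    cs,_=cv2.findContours(m,cv2.RETR_EXTERNAL,cv2.CHAIN_APPROX_NONE); c=cv2.convexHull(max(cs,key=cv2.contourArea))
    for e in np.arange(2,12,.5):
        q=cv2.approxPolyDP(c,e,True)
        if len(q)==4: break
    q=(q[:,0]+.5)/1.5-.5; w=p2w(n,q,.01)[:,:2]
    w=w[np.argsort(np.arctan2(*(w-w.mean(0)).T[::-1]))]
    r=cv2.minAreaRect(p2w(n,(c[:,0]+.5)/1.5-.5,.01)[:,:2].astype(np.float32)*1000)
    print(n,w.mean(0),w,r)
E
```

```text
top [0.532  0.2727] [[0.4466 0.2029]
 [0.6372 0.2395]
 [0.617  0.3421]
 [0.427  0.3063]] ((531.4287109375, 272.7617492675781), (197.39491271972656, 107.84716796875), 10.564225196838379)
side [0.9323 1.106 ] [[0.7293 0.8526]
 [0.9754 0.8015]
 [1.1758 1.3497]
 [0.8485 1.4203]] ((947.83203125, 1099.032958984375), (586.2224731445312, 340.00067138671875), 77.82380676269531)
```

play_rows(dp=[[0,0,0.05],[0,0,0.15],[0,0,0.3],[0,0,0.5],[0,0,0.7],[0,0,0.85],[0,0,0.95],[0,0,1],[0,0,1]], rotation=[[0,0,0],[0,0,0],[0,0,0],[0,0,0],[0,0,0],[0,0,0],[0,0,0],[0,0,0],[0,0,0]], gripper=[0.2,0.2,0.2,0.2,0.2,0.2,0.2,0.2,0.2])

```text
time_s: 27.37
tcp_pos: [0.5611, -0.2882, 0.1685]
tool_rot: [0.75, 0.662, 0.0, 0.001]
force: [-0.2, 0.9, -3.3]
finger_gap: 0.0333
grasp_force: 35.2
```

play_rows(dp=[[0,0.05,0],[-0.01,0.18,0],[-0.02,0.34,0],[-0.03,0.5,0],[-0.04,0.66,0],[-0.05,0.82,0],[-0.05,0.932,0]], rotation=[[0,0,-0.05],[0,0,-0.12],[0,0,-0.23],[0,0,-0.34],[0,0,-0.45],[0,0,-0.55],[0,0,-0.63]], gripper=[0.2,0.2,0.2,0.2,0.2,0.2,0.2])

```text
time_s: 27.95
tcp_pos: [0.5524, -0.1462, 0.1654]
tool_rot: [0.845, 0.535, -0.001, -0.001]
force: [0.7, 0.1, -2.9]
finger_gap: 0.0334
grasp_force: 35.2
```

play_rows(dp=[[-0.01,0.16,0],[-0.02,0.32,0],[-0.03,0.48,0],[-0.04,0.64,0],[-0.05,0.8,0],[-0.05,0.932,0]], rotation=[[0,0,-0.11],[0,0,-0.22],[0,0,-0.33],[0,0,-0.44],[0,0,-0.55],[0,0,-0.63]], gripper=[0.2,0.2,0.2,0.2,0.2,0.2])

```text
time_s: 28.45
tcp_pos: [0.5449, -0.0069, 0.1656]
tool_rot: [0.918, 0.396, -0.001, -0.001]
force: [0.1, -0.3, -2.0]
finger_gap: 0.0336
grasp_force: 35.2
```

play_rows(dp=[[-0.01,0.16,0],[-0.02,0.32,0],[-0.03,0.48,0],[-0.04,0.64,0],[-0.05,0.8,0],[-0.05,0.932,0]], rotation=[[0,0,-0.11],[0,0,-0.22],[0,0,-0.33],[0,0,-0.44],[0,0,-0.55],[0,0,-0.63]], gripper=[0.2,0.2,0.2,0.2,0.2,0.2])

```text
time_s: 28.95
tcp_pos: [0.5374, 0.1328, 0.1655]
tool_rot: [0.969, 0.247, -0.002, -0.0]
force: [-0.1, -0.1, -2.8]
finger_gap: 0.0338
grasp_force: 35.2
```

play_rows(dp=[[-0.01,0.16,0],[-0.02,0.32,0],[-0.03,0.48,0],[-0.04,0.64,0],[-0.05,0.78,0],[-0.05,0.88,0],[-0.05,0.932,0],[-0.05,0.932,0],[-0.05,0.932,0],[-0.05,0.932,0]], rotation=[[0,0,-0.11],[0,0,-0.22],[0,0,-0.33],[0,0,-0.44],[0,0,-0.54],[0,0,-0.6],[0,0,-0.63],[0,0,-0.63],[0,0,-0.63],[0,0,-0.63]], gripper=[0.2,0.2,0.2,0.2,0.2,0.2,0.2,0.2,0.2,0.2])

```text
time_s: 29.78
tcp_pos: [0.5307, 0.2704, 0.1663]
tool_rot: [0.996, 0.093, -0.001, 0.0]
force: [-0.9, 0.5, -2.2]
finger_gap: 0.0338
grasp_force: 35.2
```

```bash
python3 - <<'E'
from h import *
np.set_printoptions(precision=4,suppress=True)
q=(np.array([(283,209),(383,186),(402,213),(299,237)])+.5)/1.5-.5
w=p2w('side',q,.01); print(w,w.mean(0))
s=arm.state(); print(s['tcp_pos'],s['tool_rot'],s['joints'])
x,y=s['tool_rot'][:2]; print('closing dir',2*np.degrees(np.arctan2(y,x))-90)
snap('top','k',(100,90,300,260),4); 
im=imaging.snapshot('side')[:,:,::-1][90:200,150:300]
b=cv2.resize(im,None,fx=4,fy=4,interpolation=cv2.INTER_CUBIC)
a=cv2.imread('pics/k.png'); a=cv2.resize(a,None,fx=.25,fy=.25)
cv2.imwrite('pics/k.png',cv2.convertScaleAbs(b,alpha=1.4))
E
```

```text
[[0.4225 0.289  0.01  ]
 [0.6199 0.331  0.01  ]
 [0.6364 0.2331 0.01  ]
 [0.4432 0.1956 0.01  ]] [0.5305 0.2622 0.01  ]
[0.5307 0.2704 0.1663] [ 0.9956  0.0934 -0.0008  0.0003] [ 0.4098  0.4589  1.4583 -0.0002  1.2261  1.7936]
closing dir -79.28297699948372
```

View pics/k.png

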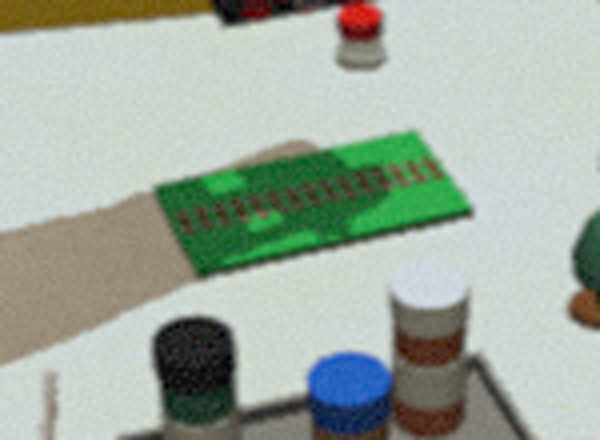

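play_rows(dp=[[0,0,-0.1],[0,0,-0.25],[0,0,-0.4],[0,0,-0.55],[0,0,-0.7],[0,0,-0.82],[0,0,-0.9],[0,0,-0.93],[0,0,-0.93],[0,0,-0.93]], rotation=[[0,0,0],[0,0,0],[0,0,0],[0,0,0],[0,0,0],[0,0,0],[0,0,0],[0,0,0],[0,0,0],[0,0,0]], gripper=[0.2,0.2,0.2,0.2,0.2,0.2,0.2,0.2,0.2,0.2])

```text
time_s: 30.72
tcp_pos: [0.5315, 0.2712, 0.0286]
tool_rot: [0.996, 0.093, 0.001, -0.0]
force: [-0.4, -0.2, -2.3]
finger_gap: 0.0337
grasp_force: 35.2
```

```bash
python3 - <<'E'
from h import *
np.set_printoptions(precision=4,suppress=True)
s=arm.state(); print(s['tcp_pos'])
a=imaging.snapshot('top')[:,:,::-1][150:250,110:210]
b=imaging.snapshot('side')[:,:,::-1][105:170,175:285]
cv2.imwrite('rt.png',a); cv2.imwrite('rs.png',b)
a=cv2.resize(a,None,fx=3.9,fy=3.9,interpolation=cv2.INTER_CUBIC)
b=cv2.resize(b,None,fx=3.6,fy=3.6,interpolation=cv2.INTER_CUBIC)
o=np.zeros((390,390+396,3),np.uint8); o[:,:390]=a; o[:234,390:]=b
cv2.imwrite('pics/l.png',cv2.convertScaleAbs(o,alpha=1.5))
# predicted loco outline corners about TCP (assume centre at TCP)
x,y=s['tool_rot'][:2]; th=2*np.arctan2(y,x)-np.pi/2+np.pi/2
R=np.array([[np.cos(th),-np.sin(th)],[np.sin(th),np.cos(th)]])
P=[[-60,18],[-26,18],[-26,-18],[-60,-18]]
z=s['tcp_pos'][2]-.0177+.06
W=np.array([np.r_[R@np.array(p)/1000+s['tcp_pos'][:2],z] for p in P])
print('roof top pred',(w2p('top',W)-[110,150])*3.9,'side',(w2p('side',W)-[175,105])*3.6+[390,0])
E
```

```text
[0.5315 0.2712 0.0286]
roof top pred [[145.1769 269.6838]
 [136.6151 220.355 ]
 [188.7218 209.2253]
 [197.5522 258.5138]] side [[494.2697  56.3797]
 [537.5915  47.426 ]
 [552.6166  71.2098]
 [508.4721  80.5447]]
```

View pics/l.png

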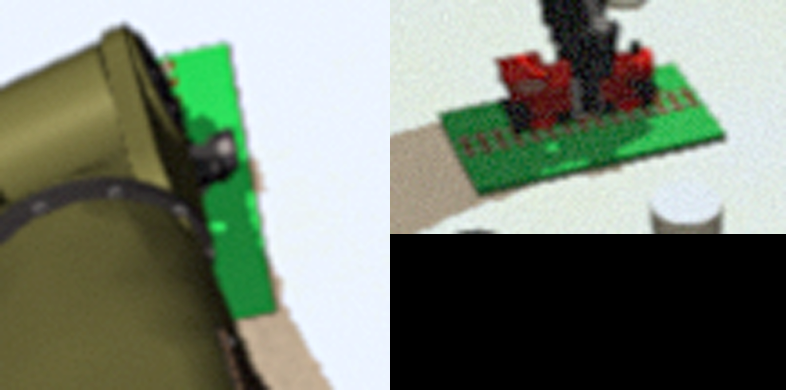

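The loco hangs upright over the track. I'll set it down, back off and measure it against the board.

play_rows(dp=[[0,-0.013,0],[0,-0.013,-0.02],[0,-0.013,-0.04],[0,-0.013,-0.055],[0,-0.013,-0.065],[0,-0.013,-0.071],[0,-0.013,-0.071],[0,-0.013,-0.071]], rotation=[[0,0,0],[0,0,0],[0,0,0],[0,0,0],[0,0,0],[0,0,0],[0,0,0],[0,0,0]], gripper=[0.2,0.2,0.2,0.2,0.2,0.2,0.2,0.2])

```text
time_s: 31.48
tcp_pos: [0.531, 0.2693, 0.0177]
tool_rot: [0.996, 0.093, 0.0, 0.0]
force: [-5.0, -2.9, 7.3]
finger_gap: 0.0337
grasp_force: 36.4
```

play_rows(dp=[[0,0,0],[0,0,0],[0,0,0],[0,0,0],[0,0,0],[0,0,0],[0,0,0],[0,0,0]], rotation=[[0,0,0],[0,0,0],[0,0,0],[0,0,0],[0,0,0],[0,0,0],[0,0,0],[0,0,0]], gripper=[0.43,0.48,0.55,0.65,0.75,0.85,0.9,0.9])

```text
time_s: 32.15
tcp_pos: [0.531, 0.2692, 0.0171]
tool_rot: [0.996, 0.093, 0.0, -0.0]
force: [0.2, -0.7, 0.7]
finger_gap: 0.0764
grasp_force: 0.0
```

play_rows(dp=[[0,0,0.1],[0,0,0.25],[0,0,0.45],[0,0,0.65],[0,0,0.85],[0,0,1],[0,0,1]], rotation=[[0,0,0],[0,0,0],[0,0,0],[0,0,0],[0,0,0],[0,0,0],[0,0,0]], gripper=[0.9,0.9,0.9,0.9,0.9,0.9,0.9])

```text
time_s: 32.73
tcp_pos: [0.5325, 0.2699, 0.1724]
tool_rot: [0.996, 0.093, 0.004, -0.001]
force: [1.2, -0.6, 1.4]
finger_gap: 0.0767
grasp_force: 0.0
```

play_rows(dp=[[0,-0.15,0.1],[0,-0.35,0.2],[0,-0.6,0.3],[0,-0.85,0.3],[0,-1,0.3],[0,-1,0.3]], rotation=[[0,0,0],[0,0,0],[0,0,0],[0,0,0],[0,0,0],[0,0,0]], gripper=[0.9,0.9,0.9,0.9,0.9,0.9])

```text
time_s: 33.23
tcp_pos: [0.531, 0.1156, 0.2119]
tool_rot: [0.996, 0.092, -0.0, 0.0]
force: [-0.6, 1.0, 0.8]
finger_gap: 0.0768
grasp_force: 0.0
```

play_rows(dp=[[-0.03,-0.15,0],[-0.1,-0.35,0],[-0.17,-0.6,0],[-0.24,-0.85,0],[-0.28,-1,0],[-0.28,-1,0],[-0.28,-1,0]], rotation=[[0,0,0.15],[0,0,0.35],[0,0,0.55],[0,0,0.75],[0,0,0.9],[0,0,0.9],[0,0,0.9]], gripper=[0.9,0.9,0.9,0.9,0.9,0.9,0.9])

```text
time_s: 33.82
tcp_pos: [0.4889, -0.0312, 0.2118]
tool_rot: [0.95, 0.312, -0.0, -0.0]
force: [0.7, 0.1, 0.4]
finger_gap: 0.0769
grasp_force: 0.0
```

```bash
python3 - <<'E'
from h import *
np.set_printoptions(precision=4,suppress=True)
s=arm.state(); print(s['tcp_pos'])
t=imaging.snapshot('top')[:,:,::-1]; cv2.imwrite('raw_top2.png',t); cv2.imwrite('raw_side2.png',imaging.snapshot('side')[:,:,::-1])
a=cv2.resize(t[150:250,110:210],None,fx=5.9,fy=5.9,interpolation=cv2.INTER_CUBIC)
cv2.imwrite('pics/m.png',cv2.convertScaleAbs(a,alpha=1.5))
E
```

```text
[ 0.4889 -0.0312  0.2118]
```

View pics/m.png

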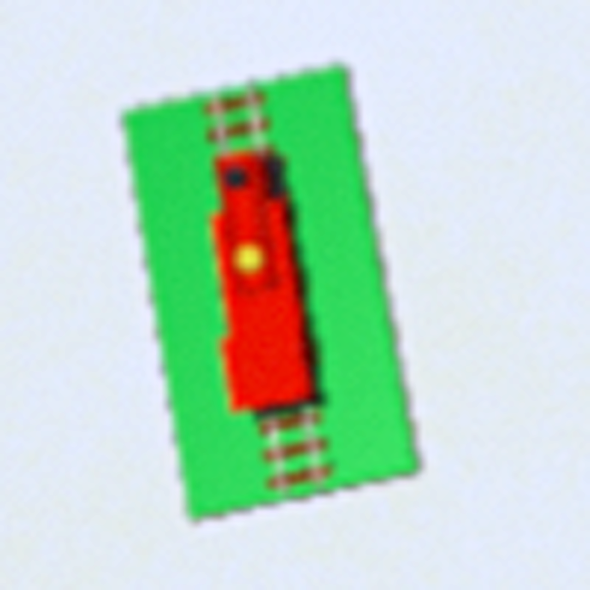

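```bash
python3 - <<'E'
from h import *
np.set_printoptions(precision=4,suppress=True)
M=lambda l:(np.array(l,float)+.5)/5.9-.5+[110,150]
B=p2w('top',M([(122,112),(346,64),(421,470),(192,520)]),.01)[:,:2]; c=B.mean(0)
ux=B[0]+B[1]-B[2]-B[3]; ux/=np.linalg.norm(ux); uy=np.array([-ux[1],ux[0]])
print('board',c,np.degrees(np.arctan2(ux[1],ux[0])))
loc=lambda P:np.c_[(P[:,:2]-c)@ux,(P[:,:2]-c)@uy]*1000
print('roof local',loc(p2w('top',M([(221,339),(316,403),(232,411)]),.06)), 'expect (-26,18),(-60,-18),(-60,18)')
print('red edge left along body z.048', loc(p2w('top',M([(213,216),(226,336)]),.048)))
print('bottom rear right corner', loc(p2w('top',M([(323,402)]),.015)))
print('tcp in board',loc(np.array([[.531,.2693,0]])))
# side: red cab / board in side2
im=cv2.imread('raw_side2.png'); h=cv2.cvtColor(im,cv2.COLOR_BGR2HSV)
roi=np.zeros(h.shape[:2],np.uint8); roi[95:175,175:285]=1
red=(cv2.inRange(h,(0,130,60),(8,255,255))|cv2.inRange(h,(172,130,60),(180,255,255)))*roi
ys,xs=np.nonzero(red); print('side red u',xs.min(),xs.max(),'v',ys.min(),ys.max())
g=(cv2.inRange(h,(45,100,40),(80,255,255)))*roi
hull=cv2.convexHull(cv2.findNonZero(g)); q=cv2.approxPolyDP(hull,3,True)[:,0]; print(q.tolist())
P=[]
for bx,by,z in [(-60,18,.06),(-60,-18,.06),(-26,18,.06),(-26,-18,.06),(60,17,.02)]:
    P.append(np.r_[c+ux*bx/1e3+uy*by/1e3,z])
print('pred side roof',w2p('side',P))
W=[np.r_[c+ux*a/1e3+uy*b/1e3,.01] for a,b in((100,55),(100,-55),(-100,-55),(-100,55))]
print('pred side board',w2p('side',W))
# leftmost red pixels & rows
for v in range(ys.min(),ys.max()+1,2):
    r=xs[ys==v]; print(v,r.min(),r.max(),end='; ')
E
```

```text
board [0.5316 0.2721] 10.751490974353128
roof local [[-26.9729  14.7475]
 [-64.3674 -22.2797]
 [-59.9566  15.4699]] expect (-26,18),(-60,-18),(-60,18)
red edge left along body z.048 [[ 31.7141  11.5349]
 [-24.1271  15.1118]]
bottom rear right corner [[-58.7784 -16.47  ]]
tcp in board [[-1.075  -2.6533]]
side red u 207 244 v 95 143
[[266, 143], [200, 158], [189, 137], [255, 125]]
pred side roof [[204.2646 123.9679]
 [208.2031 130.7049]
 [216.2158 121.4656]
 [220.3794 128.0968]
 [245.9874 127.7403]]
pred side board [[254.1445 121.3787]
 [268.8483 140.967 ]
 [199.1788 156.9646]
 [188.1643 135.536 ]]
95 241 244; Traceback (most recent call last):
  File "<stdin>", line 27, in <module>
    return umr_minimum(a, axis, None, out, keepdims, initial, where)
ValueError: zero-size array to reduction operation minimum which has no identity
```

```bash
python3 - <<'E'
from h import *
np.set_printoptions(precision=2,suppress=True)
im=cv2.imread('raw_top2.png').astype(np.float32)
c=np.array([.5316,.2721]); th=np.radians(10.75); ux=np.array([np.cos(th),np.sin(th)]); uy=np.array([-ux[1],ux[0]])
def rect(z):
    a=np.arange(-110,110.1,.5); b=np.arange(-65,65.1,.5); A,Bm=np.meshgrid(a,b,indexing='ij')
    W=np.c_[c+A.ravel()[:,None]*ux/1e3+Bm.ravel()[:,None]*uy/1e3,np.full(A.size,z)]
    p=w2p('top',W).astype(np.float32); 
    return a,b,cv2.remap(im,p[:,0].reshape(A.shape),p[:,1].reshape(A.shape),cv2.INTER_CUBIC)
def cross(v,x,lvl,first):
    k=np.nonzero(v>lvl)[0]; i=k[0] if first else k[-1]
    return x[i]
# board edges: use saturation-like G-R
a,b,r=rect(.01); g=r[:,:,1]-(r[:,:,0]+r[:,:,2])/2
lv=g.max()*.45
L=[(x,cross(g[i],b,lv,True),cross(g[i],b,lv,False)) for i,x in enumerate(a) if abs(x)<90]
L=np.array(L); print('board y edges fit',np.polyfit(L[:,0],L[:,1],1),np.polyfit(L[:,0],L[:,2],1))
E=np.array([(y,cross(g[:,j],a,lv,True),cross(g[:,j],a,lv,False)) for j,y in enumerate(b) if 20<abs(y)<45])
print('board x edges',np.polyfit(E[:,0],E[:,1],1),np.polyfit(E[:,0],E[:,2],1))
# track centre from beyond loco: red-brown (not green)
for lo,hi in((-95,-68),(70,95)):
    s=(a>lo)&(a<hi); pr=g[s].mean(0); w=np.clip(g.max()*.8-pr,0,None)*(abs(b)<35); print('track y at',(lo+hi)/2,(w*b).sum()/w.sum())
a,b,r=rect(.048); q=r[:,:,2]-(r[:,:,1]+r[:,:,0])/2; lv=q.max()*.45
R=np.array([(x,cross(q[i],b,lv,True),cross(q[i],b,lv,False)) for i,x in enumerate(a) if -20<x<28])
print('body edges z48: right,left',np.polyfit(R[:,0],R[:,1],1),np.polyfit(R[:,0],R[:,2],1))
a,b,r=rect(.06); q=r[:,:,2]-(r[:,:,1]+r[:,:,0])/2
R=np.array([(x,cross(q[i],b,lv,True),cross(q[i],b,lv,False)) for i,x in enumerate(a) if -56<x<-30])
print('roof edges',np.polyfit(R[:,0],R[:,1],1),np.polyfit(R[:,0],R[:,2],1))
E=np.array([(y,cross(q[:,j],a,lv,True),cross(q[:,j],a,lv,False)) for j,y in enumerate(b) if abs(y)<13]); print('rear edge',np.polyfit(E[:,0],E[:,1],1)); print(np.median(E[:,2]))
E
```

```text
board y edges fit [ -0.   -52.66] [-0.   54.74]
board x edges [  0.   -98.38] [ 0.01 98.67]
track y at -81.5 1.807813788554794
track y at 82.5 1.471125202299756
body edges z48: right,left [ -0.01 -20.6 ] [-0.01 12.69]
roof edges [ -0.04 -23.05] [-0.01 14.47]
rear edge [  0.08 -60.88]
54.5
```

```bash
python3 - <<'E'
from h import *
np.set_printoptions(precision=2,suppress=True)
im=cv2.imread('raw_side2.png').astype(np.float32)
c=np.array([.5316,.2721]); th=np.radians(10.75); ux=np.array([np.cos(th),np.sin(th)]); uy=np.array([-ux[1],ux[0]])
def rect(z):
    a=np.arange(-110,110.1,.5); b=np.arange(-75,75.1,.5); A,Bm=np.meshgrid(a,b,indexing='ij')
    W=np.c_[c+A.ravel()[:,None]*ux/1e3+Bm.ravel()[:,None]*uy/1e3,np.full(A.size,z)]
    p=w2p('side',W).astype(np.float32)
    return a,b,cv2.remap(im,p[:,0].reshape(A.shape),p[:,1].reshape(A.shape),cv2.INTER_CUBIC)
a,b,r=rect(.01); g=r[:,:,1]-(r[:,:,0]+r[:,:,2])/2; lv=np.percentile(g,98)*.45
L=np.array([(x,b[np.nonzero(g[i]>lv)[0][0]],b[np.nonzero(g[i]>lv)[0][-1]]) for i,x in enumerate(a) if 60<abs(x)<90])
print('board y',np.median(L,0),np.polyfit(L[:,0],L[:,1],1),np.polyfit(L[:,0],L[:,2],1))
L=np.array([(y,a[np.nonzero(g[:,j]>lv)[0][0]],a[np.nonzero(g[:,j]>lv)[0][-1]]) for j,y in enumerate(b) if -45<y<-10])
print('board x',np.polyfit(L[:,0],L[:,1],1),np.polyfit(L[:,0],L[:,2],1))
a,b,r=rect(.06); q=r[:,:,2]-(r[:,:,1]+r[:,:,0])/2; lv=np.percentile(q,98)*.45
R=np.array([(x,b[np.nonzero(q[i]>lv)[0][-1]]) for i,x in enumerate(a) if -52<x<-30 and (q[i]>lv).any()]); print('roof far edge (18)',np.polyfit(R[:,0],R[:,1],1),np.median(R[:,1]))
R=np.array([(y,a[np.nonzero(q[:,j]>lv)[0][0]]) for j,y in enumerate(b) if -12<y<8]); print('rear (-60)',np.polyfit(R[:,0],R[:,1],1),np.median(R[:,1]))
E
```

```text
board y [  0.   -58.5   45.75] [ -0.  -58.6] [-0.18 38.43]
board x [  -0.01 -101.98] [-0.06 93.62]
roof far edge (18) [ 1.04 44.71] 0.0
rear (-60) [  1.39 -43.25] -44.0
```

The top view shows the loco upright and aligned, about 5 mm off the track centre towards -y. I'll regrip it and shift it +5 mm.

play_rows(dp=[[0.04,0.15,0],[0.1,0.35,0],[0.17,0.6,0],[0.24,0.85,0],[0.28,1,0],[0.28,1,0],[0.28,1,0]], rotation=[[0,0,-0.15],[0,0,-0.35],[0,0,-0.55],[0,0,-0.75],[0,0,-0.9],[0,0,-0.9],[0,0,-0.9]], gripper=[0.9,0.9,0.9,0.9,0.9,0.9,0.9])

```text
time_s: 34.5
tcp_pos: [0.5308, 0.1213, 0.2114]
tool_rot: [0.995, 0.095, -0.0, 0.0]
force: [0.7, -0.1, 0.6]
finger_gap: 0.0767
grasp_force: 0.0
```

play_rows(dp=[[0,0.2,0],[0,0.4,0],[0,0.6,-0.1],[0,0.8,-0.2],[0,0.95,-0.3],[0,1,-0.3],[0,1,-0.3],[0,1,-0.3]], rotation=[[0,0,0],[0,0,0],[0,0,0],[0,0,0],[0,0,0],[0,0,0],[0,0,0],[0,0,0]], gripper=[0.9,0.9,0.9,0.9,0.9,0.9,0.9,0.9])

```text
time_s: 35.17
tcp_pos: [0.5312, 0.2686, 0.1677]
tool_rot: [0.996, 0.094, 0.0, 0.0]
force: [0.0, -1.6, -0.3]
finger_gap: 0.077
grasp_force: 0.0
```

play_rows(dp=[[0,0,-0.15],[0,0,-0.3],[0,0,-0.45],[0,0,-0.6],[0,0,-0.75],[0,0,-0.87],[0,0,-0.95],[0,0,-1],[0,0,-1],[0,0,-1]], rotation=[[0,0,0],[0,0,0],[0,0,0],[0,0,0],[0,0,0],[0,0,0],[0,0,0],[0,0,0],[0,0,0],[0,0,0]], gripper=[0.9,0.9,0.9,0.9,0.9,0.9,0.9,0.9,0.9,0.9])

```text
time_s: 36.0
tcp_pos: [0.5316, 0.269, 0.018]
tool_rot: [0.996, 0.093, 0.001, -0.0]
force: [-0.2, 0.7, 0.8]
finger_gap: 0.0766
grasp_force: 0.0
```

play_rows(dp=[[0,0,0],[0,0,0],[0,0,0],[0,0,0],[0,0,0],[0,0,0],[0,0,0],[0,0,0],[0,0,0],[0,0,0]], rotation=[[0,0,0],[0,0,0],[0,0,0],[0,0,0],[0,0,0],[0,0,0],[0,0,0],[0,0,0],[0,0,0],[0,0,0]], gripper=[0.8,0.7,0.6,0.5,0.45,0.4,0.3,0.2,0.2,0.2])

```text
time_s: 36.83
tcp_pos: [0.5311, 0.2693, 0.0174]
tool_rot: [0.996, 0.093, 0.0, -0.0]
force: [-1.0, -0.0, 5.2]
finger_gap: 0.0334
grasp_force: 35.9
```

play_rows(dp=[[0,0,0.02],[0,0,0.04],[0,0.015,0.04],[0,0.033,0.04],[0,0.033,0.04],[0,0.033,0.03],[0,0.033,0.015],[0,0.033,0.005],[0,0.033,0],[0,0.033,0]], rotation=[[0,0,0],[0,0,0],[0,0,0],[0,0,0],[0,0,0],[0,0,0],[0,0,0],[0,0,0],[0,0,0],[0,0,0]], gripper=[0.2,0.2,0.2,0.2,0.2,0.2,0.2,0.2,0.2,0.2])

```text
time_s: 37.67
tcp_pos: [0.531, 0.2741, 0.0174]
tool_rot: [0.996, 0.093, -0.0, 0.0]
force: [-4.0, -1.2, 4.7]
finger_gap: 0.0337
grasp_force: 35.8
```

play_rows(dp=[[0,0,0],[0,0,0],[0,0,0],[0,0,0],[0,0,0],[0,0,0],[0,0,0],[0,0,0]], rotation=[[0,0,0],[0,0,0],[0,0,0],[0,0,0],[0,0,0],[0,0,0],[0,0,0],[0,0,0]], gripper=[0.43,0.48,0.55,0.65,0.75,0.85,0.9,0.9])

```text
time_s: 38.33
tcp_pos: [0.531, 0.2742, 0.0171]
tool_rot: [0.996, 0.093, 0.0, 0.0]
force: [0.4, -0.3, 0.3]
finger_gap: 0.0772
grasp_force: 0.0
```

play_rows(dp=[[0,0,0.1],[0,0,0.25],[0,0,0.45],[0,0,0.65],[0,0,0.85],[0,0,1],[0,0,1]], rotation=[[0,0,0],[0,0,0],[0,0,0],[0,0,0],[0,0,0],[0,0,0],[0,0,0]], gripper=[0.9,0.9,0.9,0.9,0.9,0.9,0.9])

```text
time_s: 38.92
tcp_pos: [0.5326, 0.2749, 0.1724]
tool_rot: [0.996, 0.093, 0.004, -0.001]
force: [0.6, 0.8, 0.2]
finger_gap: 0.077
grasp_force: 0.0
```

play_rows(dp=[[0,-0.15,0.1],[0,-0.35,0.2],[0,-0.6,0.35],[0,-0.85,0.35],[0,-1,0.35],[0,-1,0.35]], rotation=[[0,0,0.1],[0,0,0.3],[0,0,0.5],[0,0,0.7],[0,0,0.84],[0,0,0.84]], gripper=[0.9,0.9,0.9,0.9,0.9,0.9])

```text
time_s: 39.42
tcp_pos: [0.531, 0.1205, 0.2196]
tool_rot: [0.954, 0.299, 0.0, 0.0]
force: [-0.2, 0.1, -0.0]
finger_gap: 0.0769
grasp_force: 0.0
```

play_rows(dp=[[0,-0.15,0],[0,-0.35,0],[0,-0.6,0],[0,-0.85,0],[0,-1,0],[0,-1,0],[0,-1,0]], rotation=[[0,0,0.15],[0,0,0.35],[0,0,0.55],[0,0,0.75],[0,0,0.84],[0,0,0.84],[0,0,0.84]], gripper=[0.9,0.9,0.9,0.9,0.9,0.9,0.9])

```text
time_s: 40.0
tcp_pos: [0.531, -0.0263, 0.2191]
tool_rot: [0.872, 0.49, -0.0, -0.0]
force: [0.6, 0.6, 0.5]
finger_gap: 0.077
grasp_force: 0.0
```

```bash
cat > meas.py <<'E'
from h import *
np.set_printoptions(precision=2,suppress=True)
s=arm.state(); print(s['tcp_pos'],s['tool_rot'])
im=imaging.snapshot('top')[:,:,::-1].astype(np.float32); cv2.imwrite('raw_top3.png',im)
c=np.array([.5316,.2721]); th=np.radians(10.75); ux=np.array([np.cos(th),np.sin(th)]); uy=np.array([-ux[1],ux[0]])
def rect(z):
    a=np.arange(-110,110.1,.5); b=np.arange(-65,65.1,.5); A,Bm=np.meshgrid(a,b,indexing='ij')
    W=np.c_[c+A.ravel()[:,None]*ux/1e3+Bm.ravel()[:,None]*uy/1e3,np.full(A.size,z)]
    p=w2p('top',W).astype(np.float32)
    return a,b,cv2.remap(im,p[:,0].reshape(A.shape),p[:,1].reshape(A.shape),cv2.INTER_CUBIC)
f=lambda v,x,l,i:x[np.nonzero(v>l)[0][i]]
a,b,r=rect(.01); g=r[:,:,1]-(r[:,:,0]+r[:,:,2])/2; lv=g.max()*.45
print('board y',np.median([f(g[i],b,lv,0)+f(g[i],b,lv,-1) for i,x in enumerate(a) if abs(x)<90])/2)
for z,lo,hi in((.048,-20,28),(.06,-56,-30)):
    a,b,r=rect(z); q=r[:,:,2]-(r[:,:,1]+r[:,:,0])/2; lv=q.max()*.45
    R=np.array([(x,f(q[i],b,lv,0),f(q[i],b,lv,-1)) for i,x in enumerate(a) if lo<x<hi])
    print('loco y',R[:,1:].mean(),np.polyfit(R[:,0],R[:,1:].mean(1),1))
print('rear',np.median([f(q[:,j],a,lv,0) for j,y in enumerate(b) if abs(y)<13]))
E
python3 meas.py
```

```text
[ 0.53 -0.03  0.22] [ 0.87  0.49 -0.   -0.  ]
board y 1.0
loco y 0.6578947368421053 [-0.01  0.69]
loco y 1.5441176470588236 [-0.03  0.46]
rear -60.5[ WARN:0@1.338] global loadsave.cpp:1063 imwrite_ Unsupported depth image for selected encoder is fallbacked to CV_8U.
```

The loco is centred within about 1 mm. Now the jars go back, blue first (tray spot 0.508,-0.0424).

play_rows(dp=[[-0.05,-0.03,0],[-0.1,-0.07,0],[-0.154,-0.107,0],[-0.154,-0.107,0],[-0.154,-0.107,0],[-0.154,-0.107,0],[-0.154,-0.107,0],[-0.154,-0.107,0]], rotation=[[0,0,0.2],[0,0,0.4],[0,0,0.6],[0,0,0.75],[0,0,0.84],[0,0,0.84],[0,0,0.84],[0,0,0.84]], gripper=[0.9,0.9,0.9,0.9,0.9,0.9,0.9,0.9])

```text
time_s: 40.72
tcp_pos: [0.508, -0.0411, 0.2195]
tool_rot: [0.75, 0.662, -0.0, -0.0]
force: [1.0, 0.5, -1.1]
finger_gap: 0.077
grasp_force: 0.0
```

```bash
python3 -c "
from h import *
s=arm.state();print(s['tcp_pos'],s['tool_rot'])"
```

```text
[ 0.5079711  -0.0411219   0.21945772] [ 7.49941038e-01  6.61504671e-01 -1.54176215e-05 -1.02718610e-04]
```

play_rows(dp=[[0,-0.009,-0.15],[0,-0.009,-0.35],[0,-0.009,-0.55],[0,-0.009,-0.7],[0,-0.009,-0.83],[0,-0.009,-0.92],[0,-0.009,-0.97],[0,-0.009,-0.98],[0,-0.009,-0.98],[0,-0.009,-0.98]], rotation=[[0,0,0],[0,0,0],[0,0,0],[0,0,0],[0,0,0],[0,0,0],[0,0,0],[0,0,0],[0,0,0],[0,0,0]], gripper=[0.9,0.9,0.9,0.9,0.9,0.9,0.9,0.9,0.9,0.9])

```text
time_s: 41.55
tcp_pos: [0.5084, -0.0432, 0.0734]
tool_rot: [0.75, 0.662, 0.0, 0.0]
force: [-0.2, 0.3, 0.3]
finger_gap: 0.0767
grasp_force: 0.0
```

play_rows(dp=[[0,0,0],[0,0,0],[0,0,0],[0,0,0],[0,0,0],[0,0,0],[0,0,0],[0,0,0],[0,0,0],[0,0,0]], rotation=[[0,0,0],[0,0,0],[0,0,0],[0,0,0],[0,0,0],[0,0,0],[0,0,0],[0,0,0],[0,0,0],[0,0,0]], gripper=[0.8,0.7,0.65,0.6,0.55,0.5,0.4,0.3,0.3,0.3], force=30)

```text
time_s: 42.38
tcp_pos: [0.5081, -0.0433, 0.0729]
tool_rot: [0.75, 0.662, 0.0, 0.0]
force: [-0.6, -0.9, 5.6]
finger_gap: 0.0453
grasp_force: 30.4
```

play_rows(dp=[[0,0,0.05],[0,0,0.15],[0,0,0.3],[0,0,0.5],[0,0,0.7],[0,0,0.85],[0,0,0.95],[0,0,1],[0,0,1]], rotation=[[0,0,0],[0,0,0],[0,0,0],[0,0,0],[0,0,0],[0,0,0],[0,0,0],[0,0,0],[0,0,0]], gripper=[0.3,0.3,0.3,0.3,0.3,0.3,0.3,0.3,0.3])

```text
time_s: 43.13
tcp_pos: [0.5082, -0.0433, 0.2239]
tool_rot: [0.75, 0.662, 0.001, 0.001]
force: [-0.1, 0.1, -1.3]
finger_gap: 0.0447
grasp_force: 31.0
```

play_rows(dp=[[0,-0.05,0],[0,-0.15,0],[-0.01,-0.3,0],[-0.01,-0.45,0],[-0.02,-0.6,0],[-0.02,-0.75,0],[-0.02,-0.9,0],[-0.024,-1.0,0]], rotation=[[0,0,0],[0,0,0],[0,0,0],[0,0,0],[0,0,0],[0,0,0],[0,0,0],[0,0,0]], gripper=[0.3,0.3,0.3,0.3,0.3,0.3,0.3,0.3])

```text
time_s: 43.8
tcp_pos: [0.5035, -0.1953, 0.2208]
tool_rot: [0.75, 0.662, -0.001, -0.001]
force: [0.3, -0.1, -1.2]
finger_gap: 0.0453
grasp_force: 31.0
```

play_rows(dp=[[0,-0.15,0],[-0.01,-0.3,0],[-0.01,-0.45,0],[-0.01,-0.6,0],[-0.02,-0.75,0],[-0.02,-0.88,0],[-0.024,-0.96,0],[-0.024,-1.0,0],[-0.024,-1.0,0],[-0.024,-1.0,0]], rotation=[[0,0,0],[0,0,0],[0,0,0],[0,0,0],[0,0,0],[0,0,0],[0,0,0],[0,0,0],[0,0,0],[0,0,0]], gripper=[0.3,0.3,0.3,0.3,0.3,0.3,0.3,0.3,0.3,0.3])

```text
time_s: 44.63
tcp_pos: [0.5006, -0.3427, 0.222]
tool_rot: [0.75, 0.662, -0.0, -0.001]
force: [-0.2, -0.7, -1.2]
finger_gap: 0.0452
grasp_force: 31.0
```

play_rows(dp=[[0,-0.022,-0.1],[0,-0.022,-0.3],[0,-0.022,-0.5],[0,-0.022,-0.7],[0,-0.022,-0.82],[0,-0.022,-0.89],[0,-0.022,-0.93],[0,-0.022,-0.93],[0,-0.022,-0.93],[0,-0.022,-0.93]], rotation=[[0,0,0],[0,0,0],[0,0,0],[0,0,0],[0,0,0],[0,0,0],[0,0,0],[0,0,0],[0,0,0],[0,0,0]], gripper=[0.3,0.3,0.3,0.3,0.3,0.3,0.3,0.3,0.3,0.3])

```text
time_s: 45.47
tcp_pos: [0.5013, -0.3468, 0.0846]
tool_rot: [0.75, 0.662, 0.0, 0.001]
force: [-1.1, -0.4, -1.3]
finger_gap: 0.045
grasp_force: 31.0
```

```bash
python3 -c "
from h import *
s=arm.state();print(s['tcp_pos'],s['tool_rot'])"
```

```text
[ 0.50129759 -0.34683386  0.08460635] [7.49506178e-01 6.61996335e-01 2.12299098e-04 1.13855678e-03]
```

play_rows(dp=[[-0.002,0.001,-0.01],[-0.002,0.001,-0.02],[-0.002,0.001,-0.03],[-0.002,0.001,-0.038],[-0.002,0.001,-0.043],[-0.002,0.001,-0.043],[-0.002,0.001,-0.043]], rotation=[[0,0,0],[0,0,0],[0,0,0],[0,0,0],[0,0,0],[0,0,0],[0,0,0]], gripper=[0.3,0.3,0.3,0.3,0.3,0.3,0.3])

```text
time_s: 46.05
tcp_pos: [0.5007, -0.3467, 0.0779]
tool_rot: [0.75, 0.662, 0.0, 0.001]
force: [-1.4, 0.8, 9.9]
finger_gap: 0.0451
grasp_force: 31.7
```

play_rows(dp=[[0,0,0],[0,0,0],[0,0,0],[0,0,0],[0,0,0],[0,0,0],[0,0,0],[0,0,0]], rotation=[[0,0,0],[0,0,0],[0,0,0],[0,0,0],[0,0,0],[0,0,0],[0,0,0],[0,0,0]], gripper=[0.56,0.6,0.65,0.75,0.9,0.9,0.9,0.9])

```text
time_s: 46.72
tcp_pos: [0.5004, -0.3464, 0.0766]
tool_rot: [0.75, 0.662, -0.0, -0.0]
force: [1.0, 0.2, 0.2]
finger_gap: 0.0767
grasp_force: 0.0
```

play_rows(dp=[[0,0,0.1],[0,0,0.25],[0,0,0.45],[0,0,0.65],[0,0,0.85],[0,0,0.96],[0,0,0.96]], rotation=[[0,0,0],[0,0,0],[0,0,0],[0,0,0],[0,0,0],[0,0,0],[0,0,0]], gripper=[0.9,0.9,0.9,0.9,0.9,0.9,0.9])

```text
time_s: 47.3
tcp_pos: [0.5013, -0.3471, 0.2251]
tool_rot: [0.75, 0.662, 0.001, 0.003]
force: [0.4, 0.9, 0.2]
finger_gap: 0.077
grasp_force: 0.0
```

play_rows(dp=[[-0.04,0.15,0],[-0.08,0.35,0],[-0.13,0.55,0],[-0.18,0.75,0],[-0.23,0.95,0],[-0.24,1,0]], rotation=[[0,0,0],[0,0,0],[0,0,0],[0,0,0],[0,0,0],[0,0,0]], gripper=[0.9,0.9,0.9,0.9,0.9,0.9])

```text
time_s: 47.8
tcp_pos: [0.4633, -0.1932, 0.22]
tool_rot: [0.749, 0.663, -0.0, -0.001]
force: [0.1, -0.0, 0.2]
finger_gap: 0.0771
grasp_force: 0.0
```

play_rows(dp=[[-0.05,0.2,0],[-0.1,0.4,0],[-0.15,0.6,0],[-0.2,0.8,0],[-0.24,1,0],[-0.24,1,0],[-0.24,1,0]], rotation=[[0,0,0],[0,0,0],[0,0,0],[0,0,0],[0,0,0],[0,0,0],[0,0,0]], gripper=[0.9,0.9,0.9,0.9,0.9,0.9,0.9])

```text
time_s: 48.38
tcp_pos: [0.4283, -0.0456, 0.2204]
tool_rot: [0.749, 0.663, -0.0, -0.0]
force: [0.7, -0.1, 0.2]
finger_gap: 0.0769
grasp_force: 0.0
```

play_rows(dp=[[0,0.17,0],[0,0.343,0],[0,0.343,0],[0,0.343,-0.1],[0,0.343,-0.3],[0,0.343,-0.5],[0,0.343,-0.5],[0,0.343,-0.5]], rotation=[[0,0,0],[0,0,0],[0,0,0],[0,0,0],[0,0,0],[0,0,0],[0,0,0],[0,0,0]], gripper=[0.9,0.9,0.9,0.9,0.9,0.9,0.9,0.9])

```text
time_s: 49.05
tcp_pos: [0.4282, 0.0042, 0.1452]
tool_rot: [0.75, 0.662, -0.001, -0.001]
force: [0.8, -0.6, 0.7]
finger_gap: 0.0767
grasp_force: 0.0
```

```bash
python3 -c "
from h import *
s=arm.state();print(s['tcp_pos'],s['tool_rot'])"
```

```text
[0.42819292 0.00418448 0.14520625] [ 0.74987621  0.66157663 -0.00104277 -0.00096874]
```

play_rows(dp=[[0.004,0.003,-0.12],[0.004,0.003,-0.25],[0.004,0.003,-0.36],[0.004,0.003,-0.44],[0.004,0.003,-0.483],[0.004,0.003,-0.483],[0.004,0.003,-0.483]], rotation=[[0,0,0],[0,0,0],[0,0,0],[0,0,0],[0,0,0],[0,0,0],[0,0,0]], gripper=[0.9,0.9,0.9,0.9,0.9,0.9,0.9])

```text
time_s: 49.63
tcp_pos: [0.4298, 0.0052, 0.0743]
tool_rot: [0.75, 0.662, 0.0, 0.0]
force: [0.3, 0.4, 0.5]
finger_gap: 0.0769
grasp_force: 0.0
```

play_rows(dp=[[0,0,0],[0,0,0],[0,0,0],[0,0,0],[0,0,0],[0,0,0],[0,0,0],[0,0,0],[0,0,0],[0,0,0]], rotation=[[0,0,0],[0,0,0],[0,0,0],[0,0,0],[0,0,0],[0,0,0],[0,0,0],[0,0,0],[0,0,0],[0,0,0]], gripper=[0.8,0.7,0.65,0.6,0.55,0.5,0.4,0.3,0.3,0.3])

```text
time_s: 50.47
tcp_pos: [0.4293, 0.0055, 0.0735]
tool_rot: [0.75, 0.662, 0.0, 0.0]
force: [-0.7, 0.1, 6.6]
finger_gap: 0.0448
grasp_force: 30.2
```

play_rows(dp=[[0,0,0.05],[0,0,0.15],[0,0,0.3],[0,0,0.5],[0,0,0.7],[0,0,0.85],[0,0,0.95],[0,0,1],[0,0,1]], rotation=[[0,0,0],[0,0,0],[0,0,0],[0,0,0],[0,0,0],[0,0,0],[0,0,0],[0,0,0],[0,0,0]], gripper=[0.3,0.3,0.3,0.3,0.3,0.3,0.3,0.3,0.3])

```text
time_s: 51.22
tcp_pos: [0.4293, 0.0055, 0.2245]
tool_rot: [0.75, 0.662, 0.001, 0.001]
force: [0.4, -0.3, -1.2]
finger_gap: 0.045
grasp_force: 31.0
```

play_rows(dp=[[0.013,-0.05,0],[0.04,-0.15,0],[0.08,-0.3,0],[0.12,-0.45,0],[0.16,-0.6,0],[0.2,-0.75,0],[0.24,-0.88,0],[0.265,-0.97,0]], rotation=[[0,0,0],[0,0,0],[0,0,0],[0,0,0],[0,0,0],[0,0,0],[0,0,0],[0,0,0]], gripper=[0.3,0.3,0.3,0.3,0.3,0.3,0.3,0.3])

```text
time_s: 51.88
tcp_pos: [0.4685, -0.1419, 0.2215]
tool_rot: [0.75, 0.662, -0.001, -0.001]
force: [0.3, 0.7, -1.2]
finger_gap: 0.0452
grasp_force: 31.0
```

play_rows(dp=[[0.04,-0.15,0],[0.08,-0.3,0],[0.12,-0.45,0],[0.16,-0.6,0],[0.2,-0.75,0],[0.24,-0.87,0],[0.26,-0.94,0],[0.265,-0.97,0],[0.265,-0.97,0],[0.265,-0.97,0]], rotation=[[0,0,0],[0,0,0],[0,0,0],[0,0,0],[0,0,0],[0,0,0],[0,0,0],[0,0,0],[0,0,0],[0,0,0]], gripper=[0.3,0.3,0.3,0.3,0.3,0.3,0.3,0.3,0.3,0.3])

```text
time_s: 52.72
tcp_pos: [0.5083, -0.2849, 0.2228]
tool_rot: [0.749, 0.662, -0.0, -0.0]
force: [-0.4, 0.6, -1.1]
finger_gap: 0.045
grasp_force: 31.0
```

play_rows(dp=[[0,0,-0.1],[0,0,-0.3],[0,0,-0.5],[0,0,-0.7],[0,0,-0.82],[0,0,-0.89],[0,0,-0.93],[0,0,-0.93],[0,0,-0.93],[0,0,-0.93]], rotation=[[0,0,0],[0,0,0],[0,0,0],[0,0,0],[0,0,0],[0,0,0],[0,0,0],[0,0,0],[0,0,0],[0,0,0]], gripper=[0.3,0.3,0.3,0.3,0.3,0.3,0.3,0.3,0.3,0.3])

```text
time_s: 53.55
tcp_pos: [0.5091, -0.2857, 0.0851]
tool_rot: [0.75, 0.662, 0.0, 0.001]
force: [0.2, 0.3, -1.3]
finger_gap: 0.0452
grasp_force: 31.0
```

```bash
python3 -c "
from h import *
s=arm.state();print(s['tcp_pos'],s['tool_rot'])"
```

```text
[ 0.50908163 -0.28571452  0.08511209] [7.49522263e-01 6.61978226e-01 3.06856145e-04 1.05408239e-03]
```

play_rows(dp=[[-0.002,0.002,-0.01],[-0.002,0.002,-0.02],[-0.002,0.002,-0.03],[-0.002,0.002,-0.038],[-0.002,0.002,-0.042],[-0.002,0.002,-0.042],[-0.002,0.002,-0.042]], rotation=[[0,0,0],[0,0,0],[0,0,0],[0,0,0],[0,0,0],[0,0,0],[0,0,0]], gripper=[0.3,0.3,0.3,0.3,0.3,0.3,0.3])

```text
time_s: 54.13
tcp_pos: [0.5085, -0.2855, 0.0785]
tool_rot: [0.75, 0.662, 0.0, 0.001]
force: [-2.6, 1.5, 10.7]
finger_gap: 0.0447
grasp_force: 31.6
```

play_rows(dp=[[0,0,0],[0,0,0],[0,0,0],[0,0,0],[0,0,0],[0,0,0],[0,0,0],[0,0,0]], rotation=[[0,0,0],[0,0,0],[0,0,0],[0,0,0],[0,0,0],[0,0,0],[0,0,0],[0,0,0]], gripper=[0.56,0.6,0.65,0.75,0.9,0.9,0.9,0.9])

```text
time_s: 54.8
tcp_pos: [0.5082, -0.2852, 0.0774]
tool_rot: [0.75, 0.662, 0.0, 0.0]
force: [-0.2, 0.7, 0.3]
finger_gap: 0.0765
grasp_force: 0.0
```

play_rows(dp=[[0,0,0.1],[0,0,0.25],[0,0,0.45],[0,0,0.65],[0,0,0.85],[0,0,0.96],[0,0,0.96]], rotation=[[0,0,0],[0,0,0],[0,0,0],[0,0,0],[0,0,0],[0,0,0],[0,0,0]], gripper=[0.9,0.9,0.9,0.9,0.9,0.9,0.9])

```text
time_s: 55.38
tcp_pos: [0.5092, -0.2858, 0.2257]
tool_rot: [0.75, 0.662, 0.001, 0.003]
force: [0.7, 0.1, -0.1]
finger_gap: 0.0769
grasp_force: 0.0
```

play_rows(dp=[[0.03,0.15,0],[0.07,0.35,0],[0.11,0.55,0],[0.15,0.75,0],[0.19,0.95,0],[0.193,1,0]], rotation=[[0,0,0],[0,0,0],[0,0,0],[0,0,0],[0,0,0],[0,0,0]], gripper=[0.9,0.9,0.9,0.9,0.9,0.9])

```text
time_s: 55.88
tcp_pos: [0.5375, -0.1317, 0.2206]
tool_rot: [0.749, 0.663, -0.0, -0.001]
force: [0.0, 0.1, 0.3]
finger_gap: 0.0768
grasp_force: 0.0
```

play_rows(dp=[[0.04,0.2,0],[0.08,0.4,0],[0.12,0.6,0],[0.16,0.8,0],[0.193,0.95,0],[0.193,1,0],[0.193,1,0]], rotation=[[0,0,0],[0,0,0],[0,0,0],[0,0,0],[0,0,0],[0,0,0],[0,0,0]], gripper=[0.9,0.9,0.9,0.9,0.9,0.9,0.9])

```text
time_s: 56.47
tcp_pos: [0.5659, 0.0159, 0.2206]
tool_rot: [0.749, 0.663, -0.0, -0.0]
force: [0.1, -0.4, 1.0]
finger_gap: 0.077
grasp_force: 0.0
```

play_rows(dp=[[0,0.093,0],[0,0.093,0],[0,0.093,-0.1],[0,0.093,-0.3],[0,0.093,-0.5],[0,0.093,-0.5],[0,0.093,-0.5],[0,0.093,-0.5]], rotation=[[0,0,0],[0,0,0],[0,0,0],[0,0,0],[0,0,0],[0,0,0],[0,0,0],[0,0,0]], gripper=[0.9,0.9,0.9,0.9,0.9,0.9,0.9,0.9])

```text
time_s: 57.13
tcp_pos: [0.5668, 0.0282, 0.1482]
tool_rot: [0.75, 0.662, 0.001, 0.001]
force: [1.1, -0.1, 0.6]
finger_gap: 0.0768
grasp_force: 0.0
```

```bash
python3 -c "
from h import *
s=arm.state();print(s['tcp_pos'],s['tool_rot'])"
```

```text
[0.56679267 0.02824215 0.14817663] [7.49744446e-01 6.61726784e-01 6.95556440e-04 6.66836845e-04]
```

play_rows(dp=[[0,0.003,-0.12],[0,0.003,-0.25],[0,0.003,-0.36],[0,0.003,-0.44],[0,0.003,-0.49],[0,0.003,-0.49],[0,0.003,-0.49]], rotation=[[0,0,0],[0,0,0],[0,0,0],[0,0,0],[0,0,0],[0,0,0],[0,0,0]], gripper=[0.9,0.9,0.9,0.9,0.9,0.9,0.9])

```text
time_s: 57.72
tcp_pos: [0.5666, 0.0291, 0.0738]
tool_rot: [0.75, 0.662, 0.0, 0.0]
force: [0.1, 0.2, 0.1]
finger_gap: 0.0769
grasp_force: 0.0
```

play_rows(dp=[[0,0,0],[0,0,0],[0,0,0],[0,0,0],[0,0,0],[0,0,0],[0,0,0],[0,0,0],[0,0,0],[0,0,0]], rotation=[[0,0,0],[0,0,0],[0,0,0],[0,0,0],[0,0,0],[0,0,0],[0,0,0],[0,0,0],[0,0,0],[0,0,0]], gripper=[0.8,0.7,0.65,0.6,0.55,0.5,0.4,0.3,0.3,0.3])

```text
time_s: 58.55
tcp_pos: [0.5664, 0.0292, 0.0733]
tool_rot: [0.75, 0.662, 0.0, 0.0]
force: [0.2, 0.5, 5.5]
finger_gap: 0.0454
grasp_force: 30.4
```

play_rows(dp=[[0,0,0.05],[0,0,0.15],[0,0,0.3],[0,0,0.5],[0,0,0.7],[0,0,0.85],[0,0,0.95],[0,0,1],[0,0,1]], rotation=[[0,0,0],[0,0,0],[0,0,0],[0,0,0],[0,0,0],[0,0,0],[0,0,0],[0,0,0],[0,0,0]], gripper=[0.3,0.3,0.3,0.3,0.3,0.3,0.3,0.3,0.3])

```text
time_s: 59.3
tcp_pos: [0.5664, 0.0292, 0.2243]
tool_rot: [0.75, 0.662, 0.001, 0.001]
force: [-0.1, 0.1, -1.7]
finger_gap: 0.0451
grasp_force: 31.0
```

play_rows(dp=[[-0.01,-0.05,0],[-0.03,-0.15,0],[-0.06,-0.3,0],[-0.09,-0.45,0],[-0.12,-0.6,0],[-0.15,-0.75,0],[-0.163,-0.83,0]], rotation=[[0,0,0],[0,0,0],[0,0,0],[0,0,0],[0,0,0],[0,0,0],[0,0,0]], gripper=[0.3,0.3,0.3,0.3,0.3,0.3,0.3])

```text
time_s: 59.88
tcp_pos: [0.5405, -0.0976, 0.2213]
tool_rot: [0.75, 0.661, -0.001, -0.001]
force: [-0.5, 0.3, -1.1]
finger_gap: 0.0452
grasp_force: 31.0
```

play_rows(dp=[[-0.03,-0.15,0],[-0.06,-0.3,0],[-0.09,-0.45,0],[-0.12,-0.6,0],[-0.15,-0.73,0],[-0.16,-0.8,0],[-0.163,-0.83,0],[-0.163,-0.83,0],[-0.163,-0.83,0]], rotation=[[0,0,0],[0,0,0],[0,0,0],[0,0,0],[0,0,0],[0,0,0],[0,0,0],[0,0,0],[0,0,0]], gripper=[0.3,0.3,0.3,0.3,0.3,0.3,0.3,0.3,0.3])

```text
time_s: 60.63
tcp_pos: [0.5173, -0.2191, 0.2225]
tool_rot: [0.749, 0.662, -0.0, -0.0]
force: [0.9, -1.1, -1.5]
finger_gap: 0.0454
grasp_force: 31.0
```

play_rows(dp=[[0,0,-0.1],[0,0,-0.3],[0,0,-0.5],[0,0,-0.7],[0,0,-0.82],[0,0,-0.89],[0,0,-0.93],[0,0,-0.93],[0,0,-0.93],[0,0,-0.93]], rotation=[[0,0,0],[0,0,0],[0,0,0],[0,0,0],[0,0,0],[0,0,0],[0,0,0],[0,0,0],[0,0,0],[0,0,0]], gripper=[0.3,0.3,0.3,0.3,0.3,0.3,0.3,0.3,0.3,0.3])

```text
time_s: 61.47
tcp_pos: [0.5178, -0.2199, 0.0847]
tool_rot: [0.75, 0.662, 0.0, 0.001]
force: [0.5, -0.1, -1.5]
finger_gap: 0.0453
grasp_force: 31.1
```

```bash
python3 -c "
from h import *
s=arm.state();print(s['tcp_pos'],s['tool_rot'])"
```

```text
[ 0.5178408  -0.219941    0.08471468] [7.49509649e-01 6.61992606e-01 3.98369661e-04 9.57061070e-04]
```

Set white down, release, back the arm clear, and compare the lids numerically with the first picture.

play_rows(dp=[[-0.002,0,-0.01],[-0.002,0,-0.02],[-0.002,0,-0.03],[-0.002,0,-0.037],[-0.002,0,-0.04],[-0.002,0,-0.04],[-0.002,0,-0.04]], rotation=[[0,0,0],[0,0,0],[0,0,0],[0,0,0],[0,0,0],[0,0,0],[0,0,0]], gripper=[0.3,0.3,0.3,0.3,0.3,0.3,0.3])

```text
time_s: 62.05
tcp_pos: [0.5171, -0.22, 0.0782]
tool_rot: [0.75, 0.662, 0.0, 0.0]
force: [-2.5, 0.7, 8.0]
finger_gap: 0.0452
grasp_force: 31.6
```

play_rows(dp=[[0,0,0],[0,0,0],[0,0,0],[0,0,0],[0,0,0],[0,0,0],[0,0,0],[0,0,0]], rotation=[[0,0,0],[0,0,0],[0,0,0],[0,0,0],[0,0,0],[0,0,0],[0,0,0],[0,0,0]], gripper=[0.56,0.6,0.65,0.75,0.9,0.9,0.9,0.9])

```text
time_s: 62.72
tcp_pos: [0.5169, -0.2198, 0.0774]
tool_rot: [0.75, 0.662, -0.0, 0.0]
force: [0.9, -0.1, -0.5]
finger_gap: 0.0771
grasp_force: 0.0
```

play_rows(dp=[[0,0,0.1],[0,0,0.25],[0,0,0.45],[0,0,0.65],[0,0,0.85],[0,0,1],[0,0,1]], rotation=[[0,0,0],[0,0,0],[0,0,0],[0,0,0],[0,0,0],[0,0,0],[0,0,0]], gripper=[0.9,0.9,0.9,0.9,0.9,0.9,0.9])

```text
time_s: 63.3
tcp_pos: [0.5182, -0.2204, 0.2325]
tool_rot: [0.75, 0.662, 0.001, 0.004]
force: [0.1, -0.2, 1.0]
finger_gap: 0.0769
grasp_force: 0.0
```

play_rows(dp=[[-0.05,0.15,0.1],[-0.12,0.35,0.2],[-0.2,0.55,0.2],[-0.3,0.75,0.2],[-0.4,0.95,0.2],[-0.4,1,0.2],[-0.4,1,0.2]], rotation=[[0,0,0],[0,0,0],[0,0,0],[0,0,0],[0,0,0],[0,0,0],[0,0,0]], gripper=[0.9,0.9,0.9,0.9,0.9,0.9,0.9])

```text
time_s: 63.88
tcp_pos: [0.4566, -0.0683, 0.2575]
tool_rot: [0.749, 0.663, 0.0, 0.0]
force: [1.0, -0.2, 0.3]
finger_gap: 0.077
grasp_force: 0.0
```

play_rows(dp=[[0,0.15,0],[0,0.35,0],[0,0.55,0],[0,0.6,0],[0,0.6,0],[0,0.6,0],[0,0.6,0]], rotation=[[0,0,0],[0,0,0],[0,0,0],[0,0,0],[0,0,0],[0,0,0],[0,0,0]], gripper=[0.9,0.9,0.9,0.9,0.9,0.9,0.9])

```text
time_s: 64.47
tcp_pos: [0.4572, 0.019, 0.2571]
tool_rot: [0.75, 0.662, -0.0, -0.0]
force: [0.2, 0.3, 0.5]
finger_gap: 0.0766
grasp_force: 0.0
```

```bash
python3 meas.py 2>/dev/null; python3 - <<'E'
from h import *
np.set_printoptions(precision=4,suppress=True)
snap('side','z')
a=cv2.imread('raw_top.png'); # note: overwritten after tray loading
ref=cv2.resize(cv2.imread('pics/top0.png'),(512,384),interpolation=cv2.INTER_AREA)
new=cv2.imread('raw_top3.png')
G=lambda i:cv2.cvtColor(i,cv2.COLOR_BGR2GRAY)
for n,(u,v) in dict(white=(338,194),black=(363,197),blue=(387,199)).items():
    for im,t in((ref,'old'),(new,'new')):
        im=cv2.GaussianBlur(im,(3,3),0).astype(int); b,g,r=im[:,:,0],im[:,:,1],im[:,:,2]
        m={'white':im.min(2)>110,'black':im.max(2)<55,'blue':b-r>60}[n]
        yy,xx=np.mgrid[:384,:512]; m=m&((xx-u)**2+(yy-v)**2<13**2)
        print(n,t,xx[m].mean().round(2),yy[m].mean().round(2),m.sum())
x=new[145:235,305:410]; y=ref[145:235,305:410]; s=cv2.imread('raw_side.png')[110:380,170:350]
f=lambda i,k:cv2.resize(i,None,fx=k,fy=k,interpolation=cv2.INTER_CUBIC)
o=np.zeros((590,790,3),np.uint8); p=f(x,3.2); q=f(y,3.2); o[:p.shape[0],:p.shape[1]]=p; o[295:295+q.shape[0],:q.shape[1]]=q; w=f(s,2.18); o[:w.shape[0],340:340+w.shape[1]]=w
cv2.imwrite('pics/fin.png',cv2.convertScaleAbs(o,alpha=1.3))
E
```

```text
[0.46 0.02 0.26] [ 0.75  0.66 -0.   -0.  ]
board y 1.0
loco y 0.6605263157894737 [-0.01  0.7 ]
loco y 1.5196078431372548 [-0.02  0.52]
rear -60.5
white old 338.99 193.5 232
white new 339.0 193.47 245
black old 362.99 197.72 346
black new 362.84 198.0 321
blue old 388.36 198.77 233
blue new 388.43 198.96 238
```

View pics/fin.png

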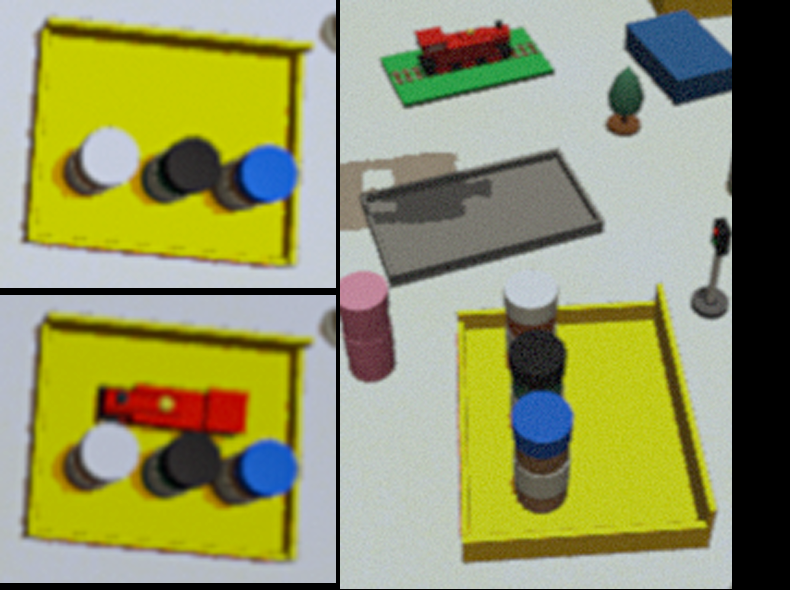

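The picture shows all jars upright on their old spots, with lid shifts under 0.3 px. The loco is upright and centred on the track, and the signal, tree and pink jar are untouched. I'm handing the job in.

```bash
python3 -c "
from workcell import arm
print(arm.close_job())"
```

```text
the job is handed in; nothing more can be done
None
```

The job is handed in: the locomotive stands upright and centred on the demo board's track (within about 1 mm), all three jars are back upright on their original spots (within about 1 mm), and the signal, tree and pink jar look undisturbed.

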